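# Find the full slide box by heft and put it in the carrier

### The arm

A 6-joint arm with a two-finger parallel gripper is mounted at the origin on a cart in front of the work surface, level with it; the furniture and walls round the work are solid. World frame = base frame: x ahead of the robot, y to its left, z up, the work surface at z = 0. Lengths are in m, angles in rad, forces in N, time in s.
With the tool pointing down it reaches from about 0.3 to 0.875 m from the base axis. Payload 6.4 kg.
Tool frame: the origin (TCP) lies between the finger pads; the fingertips stand 25 mm ahead of it and the grasp point (between the pads) lies 6 mm ahead of it; y points along the fingers, x is the direction in which the jaws open and shut, and the axes are right-handed (so a half turn about y gives the same grasp; the last joint's range is limited). The gripper opens to 85 mm and grips with 20 to 120 N. Pads are 22 mm wide; open, the fingers measure 114 mm over their backs; the gripper's body (76 mm by 85 mm) begins 54 mm behind the grasp point. The pads swing forward as they close: fully open they stand 13 mm farther back than shut.
Start: joints at [-1.532, 0.181, 1.607, -0, 1.354, -0.206], TCP at [0.139, -0.558, 0.256] pointing down, gripper open.
Joint ranges: [-2.99, 2.99], [-0.89, 2.07], [0.3, 2.58], [-1.14, 4.28], [0, 2.63], [-3.12, 3.12]. Speed limits (rad/s): [2.57, 2.57, 3.01, 3.14, 3.14, 3.14].

### API

Orientations are given as a unit quaternion [w, x, y, z].
In Python, from bench import ctrl, vision, ticket, find_in, regions_of, pinpoint gives the robot as it stands.
- The arm moves only by the tool apply_moves, never from a script. Its argument "increments" is a list of rows, each an object of numbers: "x", "y", "z": the shift along the tool's x, y, z in cm; "ax", "ay", "az": the turn, a rotation vector about the tool's x, y, z in rad; "grip": the closure, from 0 (fully open) to 1 (shut). A call has 1 to 12 rows; each row is the pose to reach, as a shift and turn from the pose measured when the call began, along the tool's axes at that moment; what a row does not reach only later rows make up. A row lasts 1/8 s, in which the tool goes at most 62.5 mm and 10.7 degrees, less where a joint would pass 70% of its speed; a pose out of reach is approached as far as the arm can. A call with a gripper value outside its range is refused whole. The fingers move at their own pace and stop on an object; the grip force is fixed at half the most. Time passes only in rows, so rows that repeat a pose let the fingers close. It gives the time, the measured TCP pose, the force and the opening at its end, in the units of the state.
- ctrl.get_obs(): the state, without advancing time (a new reading comes with each control period).
- vision.camera(name): name is "scene" or "top" or "wrist"; returns the picture (384x512x3 uint8, red, green, blue); there is no depth.
- vision.camera_params(name): a dict with "intrinsics" (3x3 intrinsics, pixels), "R" (3x3) and "t" (3): a world point X has camera coordinates R X + t. Camera axes: x right, y down, z forward; pixel columns grow to the right and rows downward; lengths in m; the calibration is good to about 2 mm. A picture is of the moment at which its call begins: read the wrist's pose just before it. camera_params takes no time and is no camera call; for the wrist camera it gives the pose at the moment of the call.
- ticket.hand_in(): hands the job in, once; it reports no verdict.
Trained networks look in the newest picture that a camera, given by its name, has taken for a name from the list of things; names that differ only in an ending like _2 or _b are one class to them, and where a whole thing is asked for, a point or a joint stands for the part that bears it (a point fixed in the world has none). Each returns a list of dicts, best first, with "p" (0 to 1); they miss things now and then, are a little off and sometimes report something else, mostly with a low value. They report only what shows in the picture. A call takes as long as a camera call.
- find_in(camera, query): "rect" ([centre column, centre row, width, height] in pixels, round what is visible of it).
- regions_of(camera, query): "mask" (384x512 bool, what is visible of it) and "rect" ([centre column, centre row, width, height] in pixels, round what is visible of it).
- pinpoint(camera, query): "xy" ([column, row] in pixels: a listed point, or the origin of a listed thing).
The state is a dict: "time_s": time; "q": joint angles; "dq": joint speeds; "joint_efforts": joint torques, N m; "eef_pos": TCP position; "eef_rot": TCP orientation; "wrist_force": force on the tool from outside, world axes, zero at the start; "torque": the same for the moment, N m; "opening": opening from 0.0 (shut) to 1.0 (fully open).
Only numpy, scipy, OpenCV 4.12 (cv2) and the standard library are available. Lean on these libraries where they do the work, as an engineer would, in place of code of your own. Each camera call takes 0.05 s, during which the arm holds its last target.

### The job

One of the three shut slide boxes in the sloping rack is full of slides and must go to the archive; the other two are empty and stay. Compare them by heft, left to right: grip each box near one end, raise just that end about a finger's breadth with the other end still resting in its slot, feel the weight for a moment and set it down again. Then take the full box out, lower it without dropping it into a slot of the upright grey carrier so that it stands on its hinge edge on the slot's floor, and leave the empty boxes fully home in their own slots and the other things on the desk where they are.

Things in the scene. Friction and masses are not known exactly. Their poses are not given: they have to be found in the camera images.
- rack: sloping sorter rack of bent aluminium sheet, fixed, base 180 mm (x) by 288 mm (y); origin at the centre of its underside, z up, x roughly away from the robot. Three troughs run along x, 104 mm apart in y. Each has a floor and, square to it, a back rest leaning 25 degrees from vertical, its top towards -y (right), 54 mm tall along the slope. Lips 6 mm high at both ends, 3.5 mm of play at each
- carrier: upright box carrier of grey plastic, fixed, 186 mm (x) by 130 mm (y); origin at the centre of its underside, z up, x roughly away from the robot. Two free upright slots run along its x. Walls between and beside them reach 46 mm above the desk, then flare outwards to 57 mm; end walls 26 mm high. A box stands in a slot on its hinge edge, its length along the slot, either way round; either slot will do
- carrier_slot_left (a point): middle of the floor of the carrier's left slot (y = +35 mm, z = 8 mm in its frame); the slot is 45 mm wide and 175 mm long inside
- carrier_slot_right (a point): the same in the carrier's right slot (y = -35 mm)
- box_1: dark blue slide box in the rack's left slot, 164 (x) by 100 (y) by 37 mm (z). Origin: centre of its base face, which lies on the back rest; x along it to the robot, y up the slope (hinge edge y = -50 mm on the slot's floor, free edge y = +50 mm), z to the lid (37 mm). Pinch across z at the upper edge, free for 40 mm. All three boxes look alike; lids latched, not to be opened. An empty box weighs 0.22 to 0.30 kg in all, the full one 0.68 to 0.89 kg
- box_2: dark blue slide box in the rack's middle slot, 164 (x) by 100 (y) by 37 mm (z). Origin: centre of its base face, which lies on the back rest; x along it to the robot, y up the slope (hinge edge y = -50 mm on the slot's floor, free edge y = +50 mm), z to the lid (37 mm). Pinch across z at the upper edge, free for 40 mm. Its centre of mass, empty or full, lies near its middle
- box_3: dark blue slide box in the rack's right slot, 164 (x) by 100 (y) by 37 mm (z). Origin: centre of its base face, which lies on the back rest; x along it to the robot, y up the slope (hinge edge y = -50 mm on the slot's floor, free edge y = +50 mm), z to the lid (37 mm). Pinch across z at the upper edge, free for 40 mm. Outer shell hard plastic; the two large faces are flat
- box_1_near (a point): middle of the bottom edge (hinge side) of the left box at its end nearer the robot: x = 82, y = -50, z = 18.5 mm in the box's frame; moves with it
- box_1_far (a point): the same at the left box's far end: x = -82, y = -50, z = 18.5 mm in the box's frame
- slot_1 (a point): point fixed on the rack where the origin of the left box lies when that box is fully home
- box_2_near (a point): middle of the bottom edge (hinge side) of the middle box at its end nearer the robot: x = 82, y = -50, z = 18.5 mm in the box's frame; moves with it
- box_2_far (a point): the same at the middle box's far end: x = -82, y = -50, z = 18.5 mm in the box's frame
- slot_2 (a point): point fixed on the rack where the origin of the middle box lies when that box is fully home
- box_3_near (a point): middle of the bottom edge (hinge side) of the right box at its end nearer the robot: x = 82, y = -50, z = 18.5 mm in the box's frame; moves with it
- box_3_far (a point): the same at the right box's far end: x = -82, y = -50, z = 18.5 mm in the box's frame
- slot_3 (a point): point fixed on the rack where the origin of the right box lies when that box is fully home
- tape_roll: bystander: roll of brown packing tape lying flat, 101 x 111 x 48 mm, origin at the centre of its underside
- brown_bottle: bystander: amber glass dropper bottle, 33 mm across, 102 mm high, origin at the centre of its underside
- lab_timer: bystander: small white timer with a display, 66 x 66 x 19 mm, origin at the centre of its underside
- petri_dish: bystander: Petri dish, 63 mm across, 16 mm high, origin at the centre of its underside. Another blue slide box, lying flat beside the microscope, is only a bystander too

How it is judged:
On the way, in this order (a step that is already met when the one before it is completed fails the run):
1. one end of the left box is raised a little (over 2.9 degrees, about 8 mm at that end) while its other end still rests in the rack (angle between the x axis of box_1 and the x axis of rack, either way round between 0.05 and 0.4 rad and z of any of box_1_near, box_1_far in the frame of rack below 0.0328184 m and distance between box_1 and slot_1 below 0.045 m), for 0.3 s.
2. one end of the middle box is raised a little (over 2.9 degrees, about 8 mm at that end) while its other end still rests in the rack (angle between the x axis of box_2 and the x axis of rack, either way round between 0.05 and 0.4 rad and z of any of box_2_near, box_2_far in the frame of rack below 0.0328184 m and distance between box_2 and slot_2 below 0.045 m), for 0.3 s.
3. one end of the right box is raised a little (over 2.9 degrees, about 8 mm at that end) while its other end still rests in the rack (angle between the x axis of box_3 and the x axis of rack, either way round between 0.05 and 0.4 rad and z of any of box_3_near, box_3_far in the frame of rack below 0.0328184 m and distance between box_3 and slot_3 below 0.045 m), for 0.3 s.
At the end, for the whole second after the job is handed in: The full box stands upright (within 10 degrees) on the floor of a carrier slot, within 12 mm of its middle lengthwise, its whole weight on the carrier; both empty boxes rest fully home in their own rack slots (within 8 mm); all boxes at rest (((height (world z) of each of box_1_near, box_1_far below 0.013 m and x of box_1 in the frame of carrier between -0.012 and 0.012 m and y of box_1 in the frame of carrier between -0.062 and 0.062 m and angle between box_1's own y axis and vertical below 0.17 rad and angle between the x axis of box_1 and the x axis of carrier, either way round below 0.1 rad and contact force between box_1 and carrier above 4.9 N) or (distance between box_1 and slot_1 below 0.008 m and angle between the x axis of box_1 and the x axis of rack, either way round below 0.03 rad and contact force between box_1 and rack below 4.9 N)) and linear speed of each of box_1, box_2, box_3 below 0.01 m/s and ((height (world z) of each of box_2_near, box_2_far below 0.013 m and x of box_2 in the frame of carrier between -0.012 and 0.012 m and y of box_2 in the frame of carrier between -0.062 and 0.062 m and angle between box_2's own y axis and vertical below 0.17 rad and angle between the x axis of box_2 and the x axis of carrier, either way round below 0.1 rad and contact force between box_2 and carrier above 4.9 N) or (distance between box_2 and slot_2 below 0.008 m and angle between the x axis of box_2 and the x axis of rack, either way round below 0.03 rad and contact force between box_2 and rack below 4.9 N)) and ((height (world z) of each of box_3_near, box_3_far below 0.013 m and x of box_3 in the frame of carrier between -0.012 and 0.012 m and y of box_3 in the frame of carrier between -0.062 and 0.062 m and angle between box_3's own y axis and vertical below 0.17 rad and angle between the x axis of box_3 and the x axis of carrier, either way round below 0.1 rad and contact force between box_3 and carrier above 4.9 N) or (distance between box_3 and slot_3 below 0.008 m and angle between the x axis of box_3 and the x axis of rack, either way round below 0.03 rad and contact force between box_3 and rack below 4.9 N))); the robot touches nothing.
It fails at once if the left box falls freely (faster than 0.5 m/s with no finger on it) (linear speed of box_1 above 0.5 m/s and contact force between box_1 and the fingers below 0.1 N).
It fails at once if the middle box falls freely (faster than 0.5 m/s with no finger on it) (linear speed of box_2 above 0.5 m/s and contact force between box_2 and the fingers below 0.1 N).
It fails at once if the right box falls freely (faster than 0.5 m/s with no finger on it) (linear speed of box_3 above 0.5 m/s and contact force between box_3 and the fingers below 0.1 N).
It fails at once if a bystander (tape roll, dropper bottle, timer, Petri dish) is shifted by more than 30 mm (distance of any of tape_roll, brown_bottle, lab_timer, petri_dish from where it was at the start of the episode above 0.03 m).
It also fails if it takes over 70 s, if anything falls off the work surface, if the arm or the gripper's body presses on something with over 40 N, if the wrist force passes 120 N, or if a joint passes its speed limit or range.

## Working session

There is one attempt and no reset: what is moved stays moved. The work goes in short steps, Python scripts to look and compute and a tool call to move; the robot and the scene stay as the last step left them, time stands still between calls to the robot, and variables do not carry over. Pictures are saved under pics/ and viewed, and the job is handed in when it is done.

Besides the shell and the picture viewer there is one more tool, called after "Call:" by a JSON object that holds its "method" and its "body". apply_moves: Moves the arm, as the interface text tells. Its arguments: {"type":"object","properties":{"increments":{"type":"array","items":{"type":"object","properties":{"x":{"type":"number"},"y":{"type":"number"},"z":{"type":"number"},"ax":{"type":"number"},"ay":{"type":"number"},"az":{"type":"number"},"grip":{"type":"number"}}}}},"required":["increments"]}

```bash
ls; mkdir -p pics
python3 - <<'E'
from bench import ctrl, vision, ticket, find_in, regions_of, pinpoint
import cv2,json
o=ctrl.get_obs()
for k,v in o.items(): print(k,v)
for n in ["scene","top","wrist"]:
    im=vision.camera(n); cv2.imwrite(f"pics/{n}0.png",im[:,:,::-1])
    p=vision.camera_params(n); print(n,p)
    if n!="wrist":
        for q in ["box_1","carrier","rack","slot_1","box_1_near","box_1_far","carrier_slot_left","carrier_slot_right","tape_roll","brown_bottle","lab_timer","petri_dish"]:
            print(q,[(r["xy"],round(r["p"],2)) for r in pinpoint(n,q)][:5])
E
```

```text
pics
time_s 0.0
q [-1.53228782e+00  1.81513024e-01  1.60798788e+00 -2.03451399e-06
  1.35379132e+00 -2.06299396e-01]
dq [ 0.00191486 -0.00068415  0.00198182  0.00036681 -0.00130762  0.00194492]
joint_efforts [ 4.56953067e-04 -4.44871759e+01 -3.51337659e+01 -2.00293025e-04
  8.97963066e-03 -8.37719057e-06]
eef_pos [ 0.13935996 -0.55734517  0.25540959]
eef_rot [ 0.5577667  -0.5568496   0.43559778 -0.43482112]
wrist_force [-0.6201584  -0.57147822 -0.22296263]
torque [ 0.03362046  0.0055157  -0.01105826]
opening 1.001531115594619
scene {'intrinsics': array([[479.18578179,   0.        , 254.14982754],
       [  0.        , 479.18578179, 193.412322  ],
       [  0.        ,   0.        ,   1.        ]]), 'R': array([[ 0.99665311,  0.08001232,  0.01675102],
       [ 0.06539863, -0.65747164, -0.75063577],
       [-0.0490468 ,  0.74921897, -0.66050386]]), 't': array([-0.56538712,  0.03080885,  1.39674761])}
box_1 [([238.0, 201.4], 0.96), ([255.8, 157.1], 0.81), ([246.5, 176.9], 0.63)]
carrier [([218.6, 268.7], 0.58), ([315.3, 230.1], 0.45)]
rack [([247.7, 186.2], 0.75)]
slot_1 [([249.8, 177.5
[... 1162 characters left out ...]
 225.9], 0.61), ([203.0, 236.4], 0.2)]
carrier_slot_right [([332.7, 222.8], 0.6)]
tape_roll [([313.6, 142.4], 0.59)]
brown_bottle [([214.6, 149.4], 0.51), ([214.4, 210.7], 0.21)]
lab_timer [([272.8, 261.9], 0.91)]
petri_dish [([258.5, 149.8], 0.72), ([275.5, 263.4], 0.69), ([202.7, 235.4], 0.51), ([184.6, 204.2], 0.5)]
wrist {'intrinsics': array([[277.84694543,   0.        , 259.83189421],
       [  0.        , 277.84694543, 191.30173046],
       [  0.        ,   0.        ,   1.        ]]), 'R': array([[ 0.2421148 , -0.97024693,  0.00114805],
       [-0.93017992, -0.23177966,  0.28468141],
       [-0.27594517, -0.06999347, -0.9586215 ]]), 't': array([-0.57467476, -0.03650378,  0.37857337])}
```

Run:
```python
import cv2
for n in ["scene","top"]:
    im=cv2.imread(f"pics/{n}0.png")
    c=im[110:320,120:400]; cv2.imwrite(f"pics/{n}0c.png",cv2.resize(c,None,fx=2.8,fy=2.8,interpolation=cv2.INTER_CUBIC))
```

```text
(no output)
```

View pics/scene0.png

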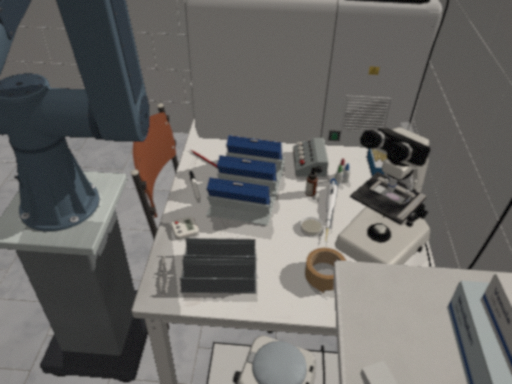

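View pics/top0.png

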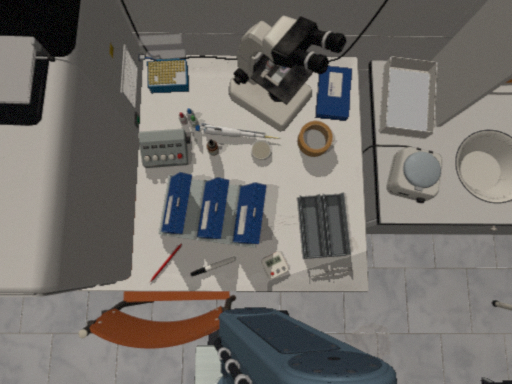

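View pics/top0c.png

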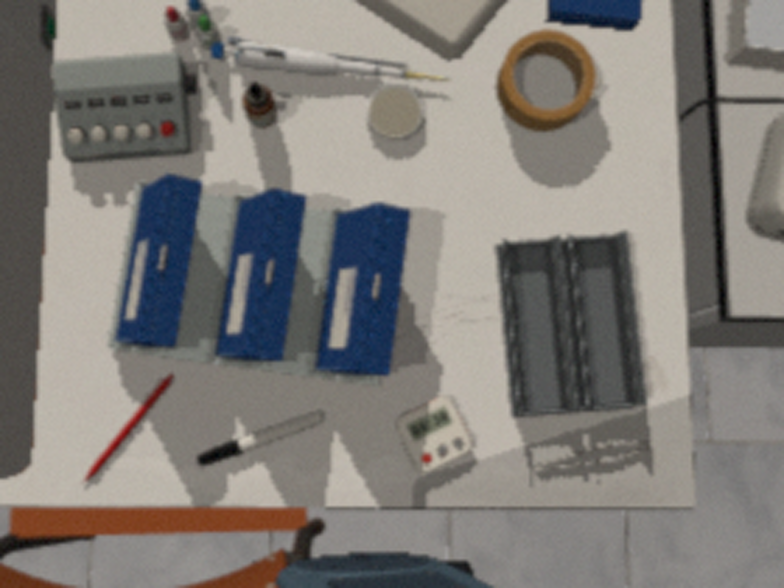

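View pics/scene0c.png

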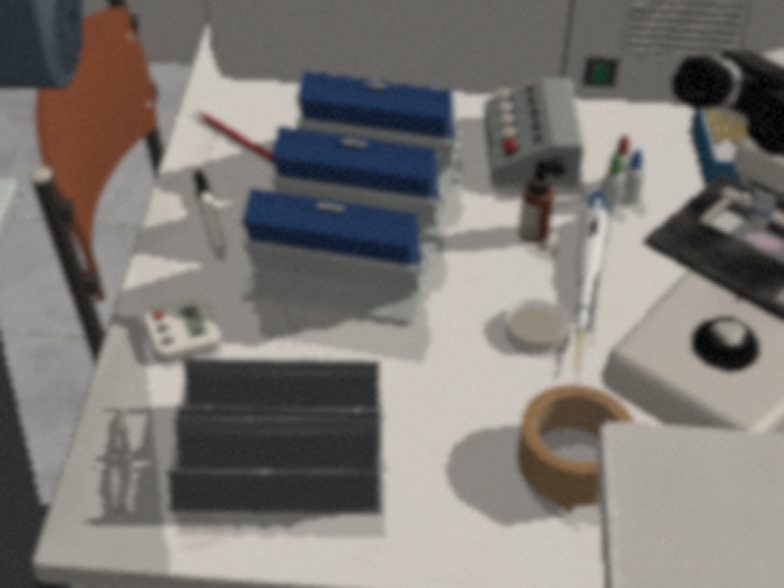

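```bash
cat > h.py <<'E'
import numpy as np, cv2
from scipy.spatial.transform import Rotation as Rn
from scipy.optimize import minimize
def proj(p,X):
    c=np.asarray(X)@p["R"].T+p["t"]; u=c@p["intrinsics"].T; return u[:,:2]/u[:,2:]
def blue(im): # RGB
    h=cv2.cvtColor(im,cv2.COLOR_RGB2HSV)
    return ((h[...,0]>100)&(h[...,0]<130)&(h[...,1]>120)&(h[...,2]>35)).astype(np.uint8)
S=np.sin(np.radians(25));C=np.cos(np.radians(25))
RB=np.array([[-1,0,0],[0,-S,C],[0,C,S]]).T.copy()
RB=np.column_stack([[-1,0,0],[0,-S,C],[0,C,S]])
cor=np.array([[a,b,c] for a in(-.082,.082) for b in(-.05,.05) for c in(0,.037)])
def boxT(th,i):  # th: x,y,yaw,z of slot_2 origin ; i=1..3
    Rz=Rn.from_euler('z',th[2]).as_matrix()
    o=np.array([th[0],th[1],th[3]])+Rz@np.array([0,(2-i)*.104,0])
    return Rz@RB,o
def hullimg(P,pts,sh=(384,512),s=4):
    m=np.zeros(sh,np.uint8)
    h=cv2.convexHull(np.round(pts*16).astype(np.int32)); cv2.fillConvexPoly(m,h,255,cv2.LINE_AA,4); return m/255.
E
cat > fit.py <<'E'
from h import *; from bench import vision
import pickle
d={}
for n in("scene","top"):
    im=cv2.imread(f"pics/{n}0.png")[:,:,::-1].copy(); d[n]=(im,vision.camera_params(n))
B={}
for n in d:
    b=blue(d[n][0]); r={"scene":(130,210,195,290),"top":(165,255,155,275)}[n]
    m=np.zeros_like(b); m[r[0]:r[1],r[2]:r[3]]=b[r[0]:r[1],r[2]:r[3]]
    B[n]=cv2.GaussianBlur(m.astype(float),(0,0),1.0)
def model(th,n):
    M=np.zeros((384,512))
    for i in(1,2,3):
        R,o=boxT(th,i); M=np.maximum(M,hullimg(0,proj(d[n][1],cor@R.T+o)))
    return cv2.GaussianBlur(M,(0,0),1.0)
def cost(th): return sum(((model(th,n)-B[n])**2).sum() for n in d)
best=None
for x0 in(.5,.55,.6):
  for y0 in(.05,.08,.11):
    for yaw in(-.1,-.2):
      for z in (.08,):
        t=[x0,y0,yaw,z]; c=cost(t)
        if best is None or c<best[0]: best=(c,t)
print(best)
th=best[1]
for k in range(3):
    r=minimize(cost,th,method="Nelder-Mead",options=dict(initial_simplex=np.array([th]+[np.array(th)+np.eye(4)[i]*[.02,.02,.05,.015][i]/(k+1) for i in range(4)]),xatol=1e-5,fatol=1e-3)); th=r.x
    print(r.fun,th)
for n in d:
    def c1(t): return ((model(t,n)-B[n])**2).sum()
    r=minimize(c1,th,method="Nelder-Mead",options=dict(initial_simplex=np.array([th]+[np.array(th)+np.eye(4)[i]*[.01,.01,.03,.01][i] for i in range(4)])))
    print(n,c1(th),r.fun,r.x)
    im=d[n][0].copy(); 
    for i in(1,2,3):
        R,o=boxT(th,i); h=cv2.convexHull(proj(d[n][1],cor@R.T+o).astype(np.float32)).round().astype(int); cv2.polylines(im,[h],True,(255,255,0),1)
    cv2.imwrite(f"pics/fit_{n}.png",cv2.resize(im[120:280,140:300],None,fx=3.5,fy=3.5)[:,:,::-1])
E
python3 fit.py
```

```text
(np.float64(3820.7350570157487), [0.55, 0.08, -0.1, 0.08])
2320.0320468538202 [ 0.53619172  0.0974104  -0.13097714  0.05976959]
2320.0320468538202 [ 0.53619172  0.0974104  -0.13097714  0.05976959]
2320.0320468538202 [ 0.53619172  0.0974104  -0.13097714  0.05976959]
scene 1507.9225878780107 815.222420475334 [ 0.51694798  0.28844506 -0.13058091 -0.07576052]
top 812.1094589758095 712.0360714084878 [ 0.54159164  0.09839252 -0.13299617  0.02443588]
```

```bash
python3 -c "
import cv2,numpy as np
a=cv2.imread('pics/fit_scene.png');b=cv2.imread('pics/fit_top.png')
cv2.imwrite('pics/fitb.png',cv2.resize(np.hstack([a,b]),(800,400)))"
```

```text
(no output)
```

View pics/fitb.png

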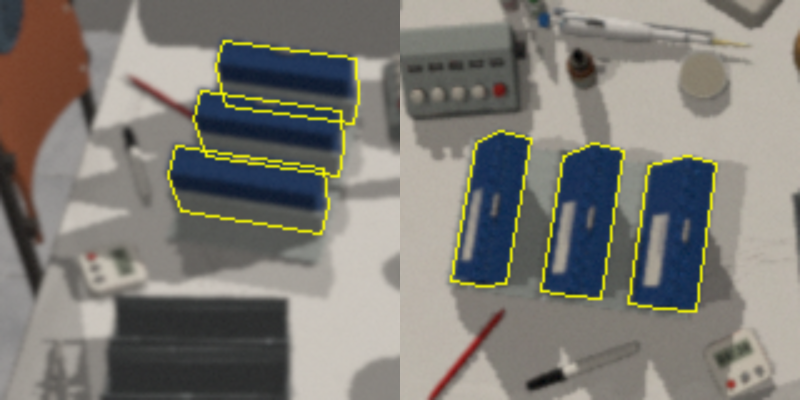

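```bash
python3 - <<'E'
s=open('fit.py').read()
s=s.replace('''    return cv2.GaussianBlur(M''','''    if n=="scene":
      for i in(1,2,3):
        R,o=boxT(th,i); M*=1-hullimg(0,proj(d[n][1],br@R.T+o))
        a=hullimg(0,proj(d[n][1],up@R.T+o)); M=np.maximum(M,a)
    return cv2.GaussianBlur(M''').replace("B={}",'''B={}
br=np.array([[a,b,-.001] for a in(-.09,.09) for b in(-.05,.004)])
up=np.array([[a,b,c] for a in(-.082,.082) for b in (.004,.05) for c in(0,.037)])
''').replace("m[r[0]:r[1],r[2]:r[3]]=b[r[0]:r[1],r[2]:r[3]]","m[r[0]:r[1],r[2]:r[3]]=b[r[0]:r[1],r[2]:r[3]]; m=cv2.morphologyEx(m,cv2.MORPH_CLOSE,np.ones((7,7),np.uint8)) if n=='top' else cv2.morphologyEx(m,cv2.MORPH_CLOSE,np.ones((3,3),np.uint8))")
open('fit.py','w').write(s)
E
python3 fit.py;  python3 -c "
import cv2,numpy as np
a=cv2.imread('pics/fit_scene.png');b=cv2.imread('pics/fit_top.png')
cv2.imwrite('pics/fitb2.png',cv2.resize(np.hstack([a,b]),(800,400)))"
```

```text
(np.float64(2812.614976840175), [0.55, 0.08, -0.1, 0.08])
1106.3274242963435 [ 0.53478873  0.09735433 -0.13013693  0.06299628]
1106.3274242963435 [ 0.53478873  0.09735433 -0.13013693  0.06299628]
1106.3274242963435 [ 0.53478873  0.09735433 -0.13013693  0.06299628]
scene 602.7290637462975 362.09112435831423 [ 5.27503296e-01  1.78406146e-01 -1.39920671e-01 -3.89258451e-04]
top 503.598360550046 395.16274430590875 [ 0.54062594  0.09880683 -0.13674626  0.02973484]
```

View pics/fitb2.png

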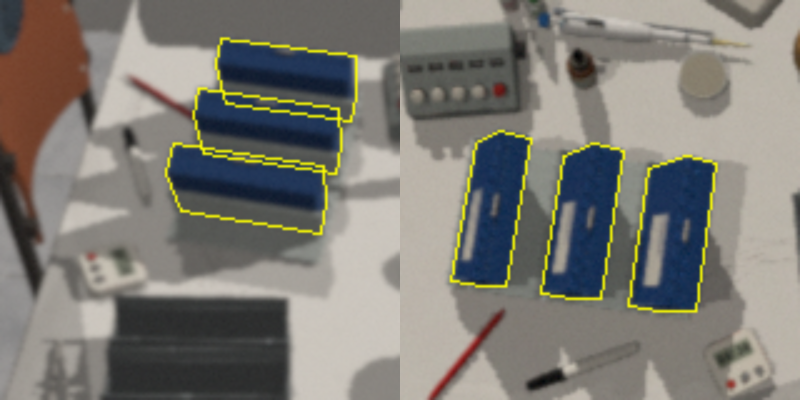

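```bash
cat > fitc.py <<'E'
from h import *; from bench import vision
d={}
for n in("scene","top"):
    im=cv2.imread(f"pics/{n}0.png")[:,:,::-1].copy(); d[n]=(im,vision.camera_params(n))
reg={"scene":(230,305,175,265),"top":(185,265,290,360)}
B={}
for n in d:
    im=d[n][0]; g=im.max(2); r=reg[n]; m=np.zeros((384,512),np.uint8); m[r[0]:r[1],r[2]:r[3]]=(g<95)[r[0]:r[1],r[2]:r[3]]
    m=cv2.morphologyEx(m,cv2.MORPH_CLOSE,np.ones((5,5)))
    k,l,st,_=cv2.connectedComponentsWithStats(m); j=1+st[1:,4].argmax(); m=(l==j).astype(float); print(n,st[j])
    B[n]=cv2.GaussianBlur(m,(0,0),1.)
cc=np.array([[a,b,c] for a in(-.093,.093) for b in(-.065,.065) for c in(0,.057)])
def pts(t): return cc@Rn.from_euler('z',t[2]).as_matrix().T+[t[0],t[1],0]
def model(t,n): return cv2.GaussianBlur(hullimg(0,proj(d[n][1],pts(t))),(0,0),1.)
def fit(ns,th):
    f=lambda t:sum(((model(t,n)-B[n])**2).sum() for n in ns)
    r=minimize(f,th,method="Nelder-Mead",options=dict(initial_simplex=np.array([th]+[np.array(th)+np.eye(3)[i]*[.02,.02,.05][i] for i in range(3)]),xatol=1e-5)); print(ns,r.fun,r.x); return r.x
t=fit(["top"],[.5,-.19,.05]); fit(["scene"],t); t=fit(["top","scene"],t)
o=[]
for n in d:
    im=d[n][0].copy(); h=cv2.convexHull(proj(d[n][1],pts(t)).astype(np.float32))
    r=reg[n]; im=cv2.resize(im[r[0]-15:r[0]+85,r[2]-15:r[2]+105],None,fx=3.3,fy=3.3,interpolation=cv2.INTER_CUBIC)
    cv2.polylines(im,[((h-[r[2]-15,r[0]-15]+.5)*3.3).round().astype(int)],True,(255,255,0),1); o.append(im)
    # slot floor lines
    for yy in(-.035,.035):
      P=np.array([[sx*.0875,yy+sy*.0225,.008] for sx,sy in((-1,-1),(1,-1),(1,1),(-1,1))])@Rn.from_euler('z',t[2]).as_matrix().T+[t[0],t[1],0]
      cv2.polylines(im,[((proj(d[n][1],P)-[r[2]-15,r[0]-15]+.5)*3.3).round().astype(int)],True,(0,255,0),1)
cv2.imwrite("pics/fitc.png",np.hstack(o)[:,:,::-1])
E
python3 fitc.py
```

```text
scene [ 180  238   75   58 3903]
top [ 298  194   52   70 2914]
['top'] 162.70481102380384 [ 0.49383269 -0.2087454   0.09533997]
['scene'] 260.525851273511 [ 0.49680116 -0.20946063  0.07335118]
['top', 'scene'] 422.596565463877 [ 0.49521883 -0.20901506  0.07420475]
```

View pics/fitc.png

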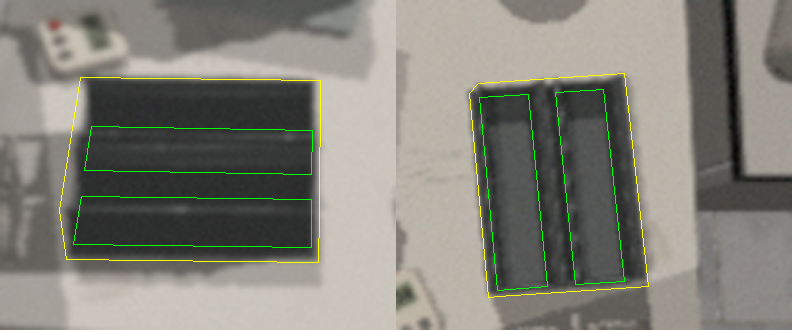

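```bash
cat >> h.py <<'E'
TH=np.array([.5348,.0974,-.1301,.063])
def tool_at(i,xb,yb,zb=.0185,pitch=0.,th=None,far=-.082):
    """TCP pose for gripping box i at box coords (xb,yb,zb); pitch: near end raised by pitch about the far bottom edge"""
    th=TH if th is None else th
    R,o=boxT(th,i)
    # pitch about box z axis through (far,-.05): near end up => rotation +pitch about z_box
    Q=Rn.from_euler('z',pitch).as_matrix(); piv=np.array([far,-.05,0])
    p=Q@(np.array([xb,yb,zb])-piv)+piv
    Rb=R@Q
    return R@p+o, np.column_stack([-Rb[:,2],-Rb[:,1],-Rb[:,0]])
def cur():
    from bench import ctrl
    o=ctrl.get_obs(); q=o["eef_rot"]; return np.array(o["eef_pos"]),Rn.from_quat([q[1],q[2],q[3],q[0]]).as_matrix(),o
def inc(p,R,p0=None,R0=None):
    if p0 is None: p0,R0,_=cur()
    s=R0.T@(p-p0)*100; r=Rn.from_matrix(R0.T@R).as_rotvec()
    return dict(x=round(s[0],2),y=round(s[1],2),z=round(s[2],2),ax=round(r[0],3),ay=round(r[1],3),az=round(r[2],3))
E
python3 -c "
from h import *
p,R=tool_at(1,.06,.13); print(p,R); print(inc(p,R))
p0,R0,o=cur(); print(o['wrist_force'],o['time_s'])"
```

```text
[0.48384693 0.17045401 0.18863845] [[-0.1175783   0.05482766  0.99154893]
 [-0.89864851  0.41904668 -0.1297333 ]
 [-0.42261826 -0.90630779 -0.        ]]
{'x': np.float64(-62.31), 'y': np.float64(6.77), 'z': np.float64(51.07), 'ax': np.float64(0.082), 'ay': np.float64(0.369), 'az': np.float64(0.431)}
[-0.26378906  0.26252154 -0.67204169] 1.35
```

Call:
{"method": "apply_moves", "body": {"increments": [{"x":-31,"y":2,"z":25,"ax":0.04,"ay":0.18,"az":0.21,"grip":0.2},{"x":-31,"y":2,"z":25,"ax":0.04,"ay":0.18,"az":0.21,"grip":0.2},{"x":-31,"y":2,"z":25,"ax":0.04,"ay":0.18,"az":0.21,"grip":0.2},{"x":-31,"y":2,"z":25,"ax":0.04,"ay":0.18,"az":0.21,"grip":0.2},{"x":-31,"y":2,"z":25,"ax":0.04,"ay":0.18,"az":0.21,"grip":0.2},{"x":-31,"y":2,"z":25,"ax":0.04,"ay":0.18,"az":0.21,"grip":0.2},{"x":-62.3,"y":4,"z":51,"ax":0.08,"ay":0.37,"az":0.43,"grip":0.2},{"x":-62.3,"y":4,"z":51,"ax":0.08,"ay":0.37,"az":0.43,"grip":0.2},{"x":-62.3,"y":4,"z":51,"ax":0.08,"ay":0.37,"az":0.43,"grip":0.2},{"x":-62.3,"y":6,"z":51,"ax":0.08,"ay":0.37,"az":0.43,"grip":0.2},{"x":-62.3,"y":6,"z":51,"ax":0.08,"ay":0.37,"az":0.43,"grip":0.2},{"x":-62.3,"y":6,"z":51,"ax":0.08,"ay":0.37,"az":0.43,"grip":0.2}]}}

```text
time_s: 2.85
eef_pos: [0.4592, 0.1203, 0.2041]
eef_rot: [0.57, -0.341, 0.62, -0.419]
wrist_force: [0.5, -0.7, 0.9]
opening: 0.802
```

```bash
python3 -c "
from h import *
p,R=tool_at(1,.06,.13); print(inc(p,R)); print(cur()[2]['q'])
from bench import vision
im=vision.camera('wrist'); cv2.imwrite('pics/w1.png',im[:,:,::-1])"
```

```text
{'x': np.float64(-4.15), 'y': np.float64(3.63), 'z': np.float64(1.79), 'ax': np.float64(-0.0), 'ay': np.float64(-0.001), 'az': np.float64(0.002)}
[-0.27445831 -0.02834487  2.00288034  0.45210672  1.26512214  1.26773029]
```

View pics/w1.png

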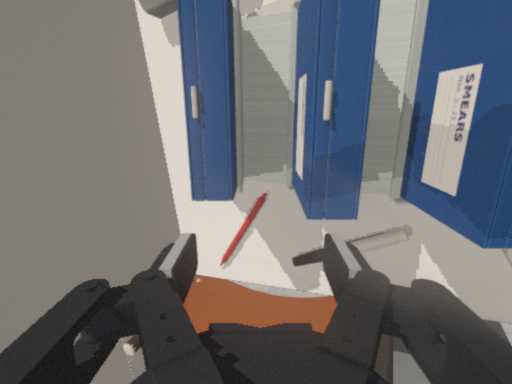

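```bash
cat > wov.py <<'E'
import sys
from h import *; from bench import vision
def ov(name,th=None,take=True,items=((1,),(2,),(3,))):
    p=vision.camera_params('wrist'); im=vision.camera('wrist')
    np.savez('pics/'+name+'.npz',im=im,R=p["R"],t=p["t"],K=p["intrinsics"])
    im=im.copy()
    E=[(0,1),(2,3),(4,5),(6,7),(0,2),(1,3),(4,6),(5,7),(0,4),(1,5),(2,6),(3,7)]
    for i in(1,2,3):
        R,o=boxT(TH if th is None else th,i); X=cor@R.T+o
        for a,b in E:
            L=X[a]+(X[b]-X[a])*np.linspace(0,1,30)[:,None]; c=L@p["R"].T+p["t"]; L=L[c[:,2]>.03]
            if len(L)>1: cv2.polylines(im,[proj(p,L).round().astype(np.int32)],False,(255,255,0),1)
    cv2.imwrite('pics/'+name+'.png',cv2.resize(im,None,fx=1.5,fy=1.5)[:,:,::-1])
if __name__=="__main__": ov(sys.argv[1])
E
python3 wov.py w1o
```

```text
(no output)
```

View pics/w1o.png

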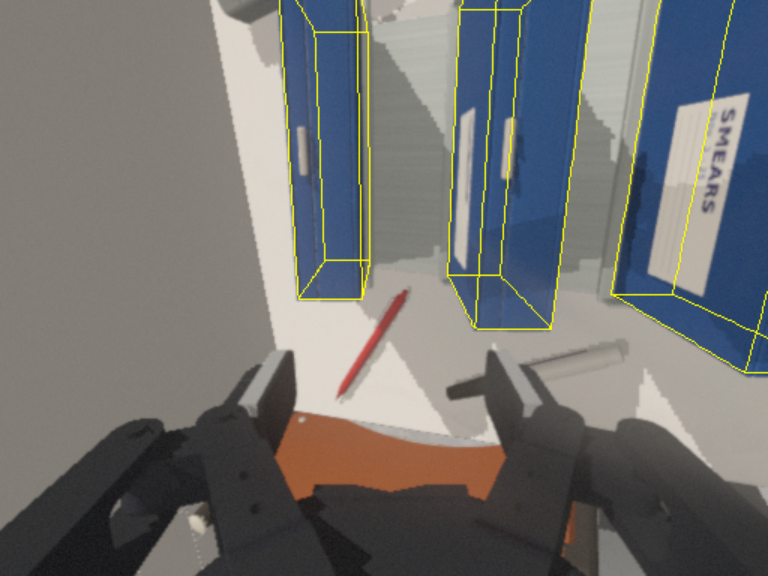

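Call:
{"method": "apply_moves", "body": {"increments": [{"x":-4.15,"y":3.6,"z":1.8,"grip":0.2},{"x":-4.15,"y":3.6,"z":1.8,"grip":0.2},{"x":-4.15,"y":6.6,"z":1.8,"grip":0.2},{"x":-4.15,"y":9.6,"z":1.8,"grip":0.2},{"x":-4.15,"y":9.6,"z":1.8,"grip":0.2}]}}

```text
invalid input
```

```bash
python3 wov.py w2o; python3 -c "
from h import *
p,R=tool_at(1,.06,.04); print(inc(p,R)); o=cur()[2];print(o['wrist_force'],o['torque'],o['eef_pos'])"
```

```text
{'x': np.float64(-4.1), 'y': np.float64(12.53), 'z': np.float64(2.03), 'ax': np.float64(0.005), 'ay': np.float64(0.004), 'az': np.float64(0.001)}
[-0.40662646 -0.14416702 -0.1199194 ] [-0.2564585   0.04946247 -0.02105219] [0.45772249 0.12139718 0.20345013]
```

View pics/w2o.png

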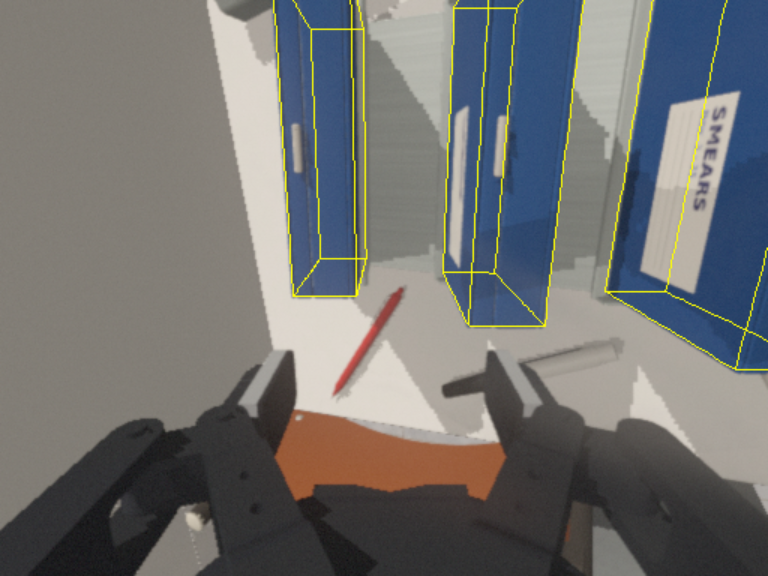

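Call:
{"method": "apply_moves", "body": {"increments": [{"x":-4.1,"y":3.5,"z":2,"ax":0,"ay":0,"az":0,"grip":0.2},{"x":-4.1,"y":3.5,"z":2,"ax":0,"ay":0,"az":0,"grip":0.2},{"x":-4.1,"y":6.5,"z":2,"ax":0,"ay":0,"az":0,"grip":0.2},{"x":-4.1,"y":9.5,"z":2,"ax":0,"ay":0,"az":0,"grip":0.2},{"x":-4.1,"y":9.5,"z":2,"ax":0,"ay":0,"az":0,"grip":0.2}]}}

```text
time_s: 3.62
eef_pos: [0.4855, 0.1945, 0.1331]
eef_rot: [0.569, -0.344, 0.621, -0.416]
wrist_force: [0.2, -0.6, 0.5]
opening: 0.799
```

```bash
python3 wov.py w3o; python3 -c "
from h import *
p,R=tool_at(1,.06,.04); print(inc(p,R)); o=cur()[2];print(o['wrist_force'],o['torque'],o['eef_pos'])"
```

```text
{'x': np.float64(-0.12), 'y': np.float64(3.07), 'z': np.float64(0.05), 'ax': np.float64(0.006), 'ay': np.float64(0.003), 'az': np.float64(0.002)}
[ 0.80009632 -0.15031675  0.63176208] [-0.19112594  0.01643278  0.02107561] [0.48661479 0.19428724 0.1344095 ]
```

View pics/w3o.png

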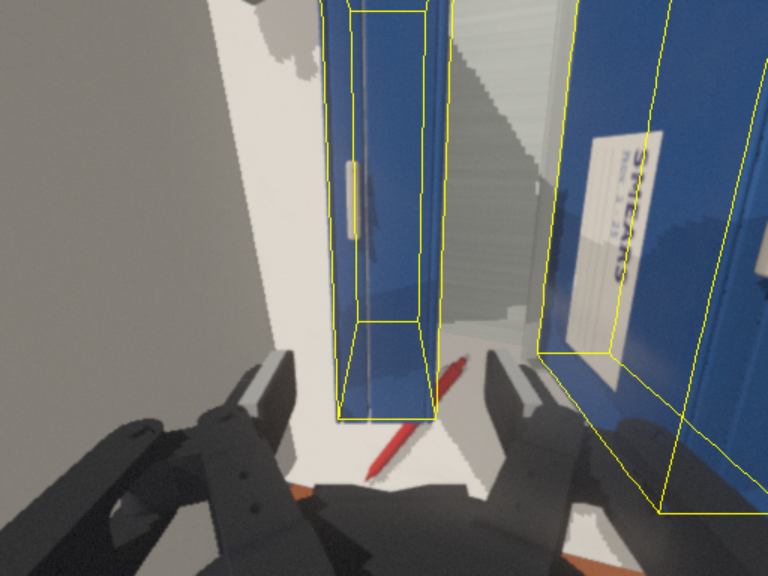

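Call:
{"method": "apply_moves", "body": {"increments": [{"x":-0.1,"y":2,"z":0,"ax":0,"ay":0,"az":0,"grip":0.2},{"x":-0.1,"y":3.0,"z":0,"ax":0,"ay":0,"az":0,"grip":0.2},{"x":-0.1,"y":3.0,"z":0,"ax":0,"ay":0,"az":0,"grip":0.2},{"x":-0.1,"y":3.0,"z":0,"ax":0,"ay":0,"az":0,"grip":1},{"x":-0.1,"y":3.0,"z":0,"ax":0,"ay":0,"az":0,"grip":1},{"x":-0.1,"y":3.0,"z":0,"ax":0,"ay":0,"az":0,"grip":1},{"x":-0.1,"y":3.0,"z":0,"ax":0,"ay":0,"az":0,"grip":1}]}}

```text
time_s: 4.55
eef_pos: [0.4888, 0.2078, 0.1086]
eef_rot: [0.57, -0.343, 0.62, -0.416]
wrist_force: [-1.1, -1.6, 6.7]
opening: 0.426
```

```bash
python3 wov.py w4o; python3 -c "
from h import *
p,R=tool_at(1,.06,.04); print(inc(p,R));
p0,R0=p,R
for a in(.03,.06,.09): p,R=tool_at(1,.06,.04,pitch=a); print(inc(p,R,p0,R0))
o=cur()[2];print(o['wrist_force'],o['torque'],o['eef_pos'],o['opening'])"
```

```text
{'x': np.float64(0.03), 'y': np.float64(0.16), 'z': np.float64(-0.01), 'ax': np.float64(0.005), 'ay': np.float64(0.003), 'az': np.float64(0.001)}
{'x': np.float64(-0.0), 'y': np.float64(-0.42), 'z': np.float64(0.28), 'ax': np.float64(-0.03), 'ay': np.float64(-0.0), 'az': np.float64(0.0)}
{'x': np.float64(-0.0), 'y': np.float64(-0.84), 'z': np.float64(0.57), 'ax': np.float64(-0.06), 'ay': np.float64(-0.0), 'az': np.float64(0.0)}
{'x': np.float64(-0.0), 'y': np.float64(-1.24), 'z': np.float64(0.87), 'ax': np.float64(-0.09), 'ay': np.float64(0.0), 'az': np.float64(-0.0)}
[-1.22865791 -0.94949584  6.33098266] [ 0.14819745  0.28150437 -0.02913988] [0.48880583 0.20777275 0.10863992] 0.42492984402657785
```

View pics/w4o.png

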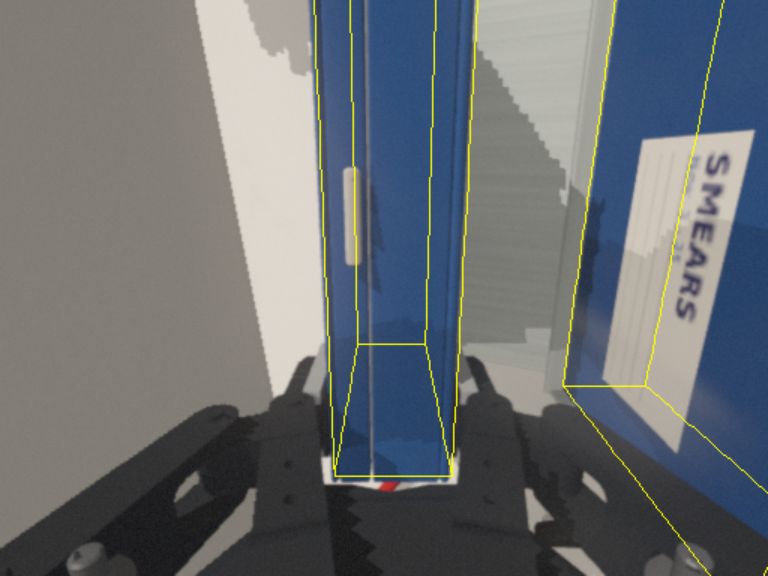

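Call:
{"method": "apply_moves", "body": {"increments": [{"x":0,"y":-0.4,"z":0.28,"ax":-0.03,"ay":0,"az":0,"grip":1},{"x":0,"y":-0.84,"z":0.57,"ax":-0.06,"ay":0,"az":0,"grip":1},{"x":0,"y":-1.4,"z":0.97,"ax":-0.1,"ay":0,"az":0,"grip":1},{"x":0,"y":-1.4,"z":0.97,"ax":-0.1,"ay":0,"az":0,"grip":1},{"x":0,"y":-1.4,"z":0.97,"ax":-0.1,"ay":0,"az":0,"grip":1}]}}

```text
time_s: 5.22
eef_pos: [0.4974, 0.2008, 0.121]
eef_rot: [0.552, -0.371, 0.64, -0.385]
wrist_force: [0.7, 1.2, -2.0]
opening: 0.425
```

```bash
cat > heft.py <<'E'
import sys
from h import *; from bench import vision,ctrl
i=int(sys.argv[1]); F=[];T=[]
for k in range(6):
    o=ctrl.get_obs(); F.append(o["wrist_force"]);T.append(o["torque"]); im=vision.camera("scene" if k%2 else "top")
    if k==4: np.save(f"pics/h{i}top.npy",im)
    if k==5: np.save(f"pics/h{i}scene.npy",im)
print("F",np.mean(F,0),np.std(F,0),"T",np.mean(T,0),o["opening"],o["time_s"])
p,R=tool_at(i,.06,.04); p1,R1,_=cur(); print("from grip pose:",inc(p1,R1,p,R)); print("back",inc(p,R))
E
python3 heft.py 1; python3 wov.py w5o
```

```text
F [ 0.5441876   0.53277908 -2.2691194 ] [0.49564692 0.49879734 0.58102459] T [-0.31908908 -0.08796546 -0.12767854] 0.42754023479356384 5.475
from grip pose: {'x': np.float64(-0.02), 'y': np.float64(-1.54), 'z': np.float64(0.94), 'ax': np.float64(-0.105), 'ay': np.float64(-0.003), 'az': np.float64(-0.001)}
back {'x': np.float64(0.02), 'y': np.float64(1.63), 'z': np.float64(-0.78), 'ax': np.float64(0.105), 'ay': np.float64(0.003), 'az': np.float64(0.001)}
```

View pics/w5o.png

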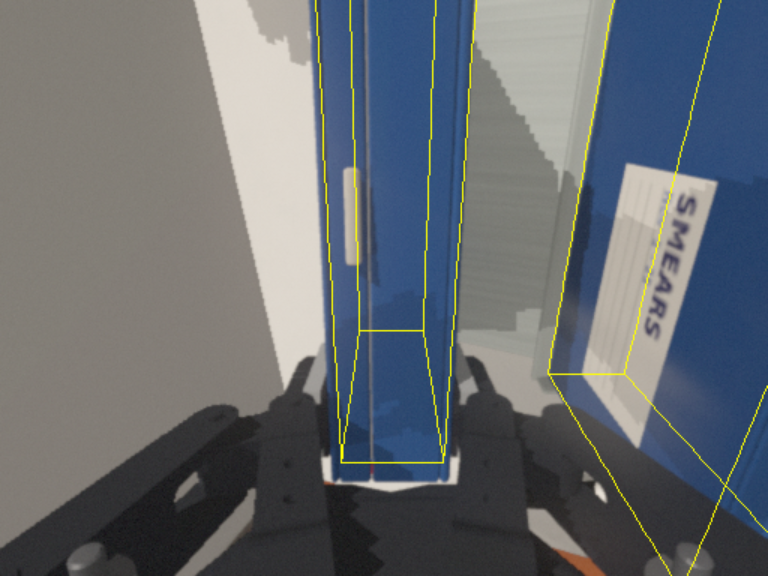

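Call:
{"method": "apply_moves", "body": {"increments": [{"x":0,"y":0.5,"z":-0.27,"ax":0.035,"ay":0,"az":0,"grip":1},{"x":0,"y":1.0,"z":-0.53,"ax":0.07,"ay":0,"az":0,"grip":1},{"x":0,"y":1.45,"z":-0.8,"ax":0.1,"ay":0,"az":0,"grip":1},{"x":0,"y":1.5,"z":-0.8,"ax":0.103,"ay":0,"az":0,"grip":1},{"x":0,"y":1.5,"z":-0.8,"ax":0.103,"ay":0,"az":0,"grip":1}]}}

```text
time_s: 6.2
eef_pos: [0.4884, 0.2078, 0.1087]
eef_rot: [0.571, -0.342, 0.619, -0.417]
wrist_force: [-3.4, -2.6, 3.4]
opening: 0.428
```

```bash
python3 -c "
from h import *
o=cur()[2];print(o['wrist_force'],o['torque'],o['eef_pos'],o['opening'])
p,R=tool_at(1,.06,.04); print(inc(p,R));"
```

```text
[-3.35192791 -2.64755141  3.42618328] [-0.31029232  0.65188764  0.15592744] [0.48839889 0.20782293 0.10865115] 0.42784184493629196
{'x': np.float64(0.03), 'y': np.float64(0.16), 'z': np.float64(0.03), 'ax': np.float64(0.003), 'ay': np.float64(0.003), 'az': np.float64(0.001)}
```

Call:
{"method": "apply_moves", "body": {"increments": [{"x":0,"y":0,"z":0,"ax":0,"ay":0,"az":0,"grip":0.2},{"x":0,"y":0,"z":0,"ax":0,"ay":0,"az":0,"grip":0.2},{"x":0,"y":-3,"z":0,"ax":0,"ay":0,"az":0,"grip":0.2},{"x":0,"y":-7,"z":0,"ax":0,"ay":0,"az":0,"grip":0.2},{"x":0,"y":-10.4,"z":0,"ax":0,"ay":0,"az":0,"grip":0.2},{"x":5,"y":-10.4,"z":0,"ax":0,"ay":0,"az":0,"grip":0.2},{"x":9.4,"y":-10.4,"z":0,"ax":0,"ay":0,"az":0,"grip":0.2},{"x":9.4,"y":-9.4,"z":0,"ax":0,"ay":0,"az":0,"grip":0.2},{"x":9.4,"y":-9.4,"z":0,"ax":0,"ay":0,"az":0,"grip":0.2}]}}

```text
time_s: 7.32
eef_pos: [0.4724, 0.0845, 0.1537]
eef_rot: [0.57, -0.342, 0.62, -0.416]
wrist_force: [1.0, -0.8, -0.2]
opening: 0.802
```

```bash
python3 heft.py 2;python3 wov.py w6o
```

```text
F [0.20346161 0.01290685 0.00965697] [0.50335737 0.40338986 0.68512548] T [-0.20366963 -0.0008386  -0.0074808 ] 0.8037286280790866 7.575
from grip pose: {'x': np.float64(-0.14), 'y': np.float64(-5.19), 'z': np.float64(0.05), 'ax': np.float64(-0.003), 'ay': np.float64(-0.005), 'az': np.float64(-0.001)}
back {'x': np.float64(0.14), 'y': np.float64(5.19), 'z': np.float64(-0.03), 'ax': np.float64(0.003), 'ay': np.float64(0.005), 'az': np.float64(0.001)}
```

View pics/w6o.png

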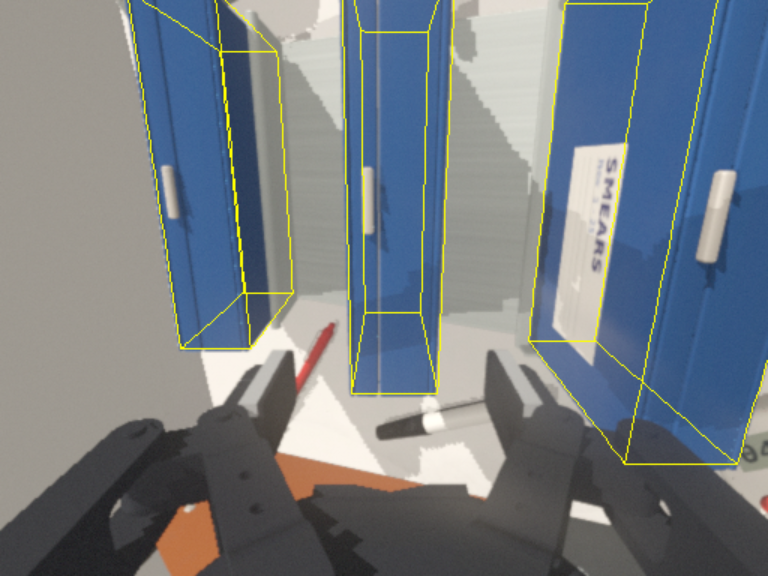

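Call:
{"method": "apply_moves", "body": {"increments": [{"x":0.1,"y":2.5,"z":0,"ax":0,"ay":0,"az":0,"grip":0.2},{"x":0.1,"y":5.0,"z":0,"ax":0,"ay":0,"az":0,"grip":0.2},{"x":0.1,"y":5.0,"z":0,"ax":0,"ay":0,"az":0,"grip":0.2},{"x":0.1,"y":5.0,"z":0,"ax":0,"ay":0,"az":0,"grip":1},{"x":0.1,"y":5.0,"z":0,"ax":0,"ay":0,"az":0,"grip":1},{"x":0.1,"y":5.0,"z":0,"ax":0,"ay":0,"az":0,"grip":1},{"x":0.1,"y":5.0,"z":0,"ax":0,"ay":0,"az":0,"grip":1}]}}

```text
time_s: 8.55
eef_pos: [0.4764, 0.1039, 0.1101]
eef_rot: [0.572, -0.342, 0.618, -0.417]
wrist_force: [-1.8, -2.2, 6.4]
opening: 0.425
```

Call:
{"method": "apply_moves", "body": {"increments": [{"x":0,"y":-0.4,"z":0.28,"ax":-0.03,"ay":0,"az":0,"grip":1},{"x":0,"y":-0.84,"z":0.57,"ax":-0.06,"ay":0,"az":0,"grip":1},{"x":0,"y":-1.4,"z":0.97,"ax":-0.1,"ay":0,"az":0,"grip":1},{"x":0,"y":-1.4,"z":0.97,"ax":-0.1,"ay":0,"az":0,"grip":1},{"x":0,"y":-1.4,"z":0.97,"ax":-0.1,"ay":0,"az":0,"grip":1}]}}

```text
time_s: 9.18
eef_pos: [0.4851, 0.097, 0.1224]
eef_rot: [0.554, -0.37, 0.638, -0.386]
wrist_force: [1.4, 2.0, -5.9]
opening: 0.426
```

```bash
python3 heft.py 2;python3 wov.py w7o
```

```text
F [ 1.86390116  2.00713749 -6.1493432 ] [0.64078309 0.34011708 0.50899797] T [-0.19349478 -0.22535159 -0.17720891] 0.42666983135237735 9.425
from grip pose: {'x': np.float64(-0.04), 'y': np.float64(-1.69), 'z': np.float64(1.06), 'ax': np.float64(-0.101), 'ay': np.float64(-0.005), 'az': np.float64(-0.002)}
back {'x': np.float64(0.03), 'y': np.float64(1.79), 'z': np.float64(-0.88), 'ax': np.float64(0.101), 'ay': np.float64(0.005), 'az': np.float64(0.002)}
```

View pics/w7o.png

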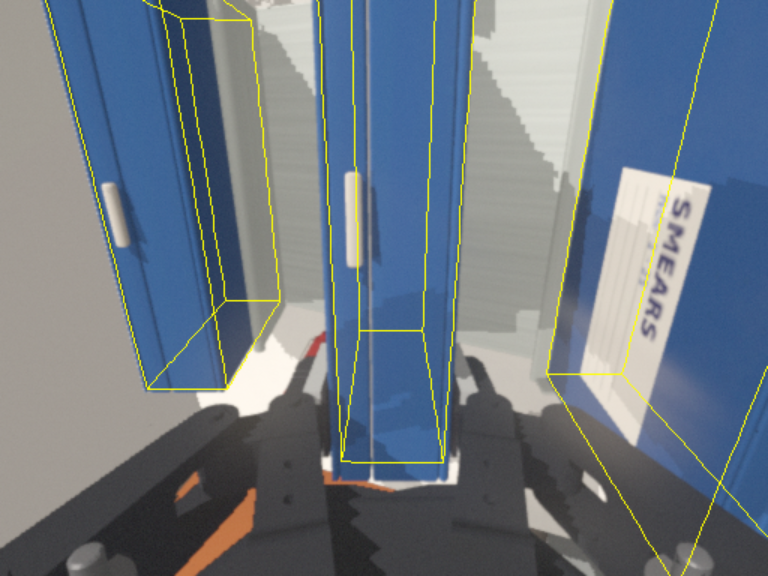

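Call:
{"method": "apply_moves", "body": {"increments": [{"x":0,"y":0.5,"z":-0.28,"ax":0.035,"ay":0,"az":0,"grip":1},{"x":0,"y":1.0,"z":-0.56,"ax":0.07,"ay":0,"az":0,"grip":1},{"x":0,"y":1.5,"z":-0.86,"ax":0.1,"ay":0,"az":0,"grip":1},{"x":0,"y":1.6,"z":-0.86,"ax":0.1,"ay":0,"az":0,"grip":1},{"x":0,"y":1.6,"z":-0.86,"ax":0.1,"ay":0,"az":0,"grip":1}]}}

```text
time_s: 10.15
eef_pos: [0.4758, 0.104, 0.1101]
eef_rot: [0.572, -0.342, 0.618, -0.417]
wrist_force: [-4.0, -3.2, 6.5]
opening: 0.424
```

```bash
python3 -c "
from h import *
o=cur()[2];print(o['wrist_force'],o['torque'],o['eef_pos'],o['opening'])
p,R=tool_at(2,.06,.04); print(inc(p,R));"
```

```text
[-4.00814991 -3.22807941  6.51454206] [-0.1102074   0.7063998   0.02173589] [0.47584154 0.10395216 0.11009544] 0.42394533879092666
{'x': np.float64(0.03), 'y': np.float64(0.32), 'z': np.float64(-0.07), 'ax': np.float64(0.001), 'ay': np.float64(0.005), 'az': np.float64(0.002)}
```

Call:
{"method": "apply_moves", "body": {"increments": [{"x":0,"y":0,"z":0,"ax":0,"ay":0,"az":0,"grip":0.2},{"x":0,"y":0,"z":0,"ax":0,"ay":0,"az":0,"grip":0.2},{"x":0,"y":-3,"z":0,"ax":0,"ay":0,"az":0,"grip":0.2},{"x":0,"y":-7,"z":0,"ax":0,"ay":0,"az":0,"grip":0.2},{"x":0,"y":-10.4,"z":0,"ax":0,"ay":0,"az":0,"grip":0.2},{"x":5,"y":-10.4,"z":0,"ax":0,"ay":0,"az":0,"grip":0.2},{"x":9.4,"y":-10.4,"z":0,"ax":0,"ay":0,"az":0,"grip":0.2},{"x":9.4,"y":-9.4,"z":0,"ax":0,"ay":0,"az":0,"grip":0.2},{"x":9.4,"y":-9.4,"z":0,"ax":0,"ay":0,"az":0,"grip":0.2}]}}

```text
time_s: 11.28
eef_pos: [0.4597, -0.0191, 0.1552]
eef_rot: [0.571, -0.342, 0.619, -0.417]
wrist_force: [0.2, -0.3, -0.6]
opening: 0.799
```

```bash
python3 heft.py 3;python3 wov.py w8o
```

```text
F [ 0.02323565 -0.35674803 -0.31871091] [0.11206358 0.55360035 0.72733653] T [-0.17062815  0.02325813 -0.00088626] 0.799636474432064 11.525
from grip pose: {'x': np.float64(-0.15), 'y': np.float64(-5.36), 'z': np.float64(0.15), 'ax': np.float64(-0.0), 'ay': np.float64(-0.007), 'az': np.float64(-0.002)}
back {'x': np.float64(0.14), 'y': np.float64(5.36), 'z': np.float64(-0.14), 'ax': np.float64(0.0), 'ay': np.float64(0.007), 'az': np.float64(0.002)}
```

View pics/w8o.png

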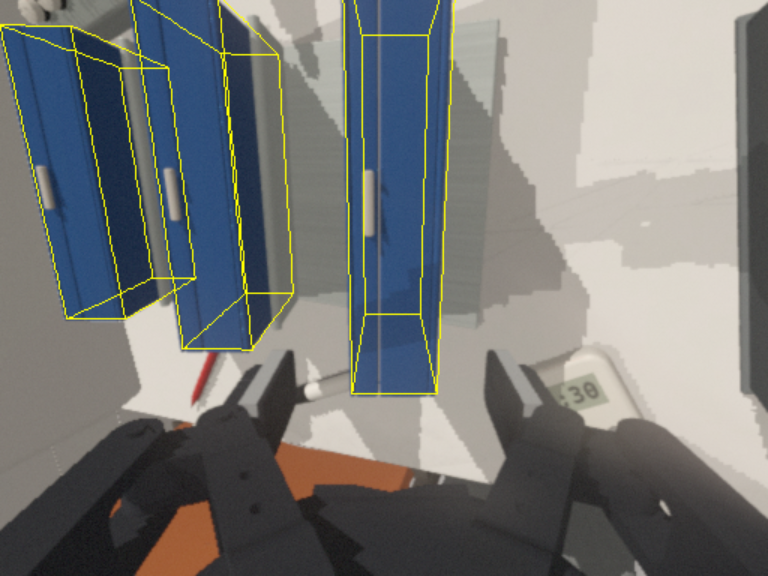

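Call:
{"method": "apply_moves", "body": {"increments": [{"x":0.1,"y":2.5,"z":-0.1,"ax":0,"ay":0,"az":0,"grip":0.2},{"x":0.1,"y":5.2,"z":-0.1,"ax":0,"ay":0,"az":0,"grip":0.2},{"x":0.1,"y":5.2,"z":-0.1,"ax":0,"ay":0,"az":0,"grip":0.2},{"x":0.1,"y":5.2,"z":-0.1,"ax":0,"ay":0,"az":0,"grip":1},{"x":0.1,"y":5.2,"z":-0.1,"ax":0,"ay":0,"az":0,"grip":1},{"x":0.1,"y":5.2,"z":-0.1,"ax":0,"ay":0,"az":0,"grip":1},{"x":0.1,"y":5.2,"z":-0.1,"ax":0,"ay":0,"az":0,"grip":1}]}}

```text
time_s: 12.5
eef_pos: [0.463, 0.0008, 0.1099]
eef_rot: [0.572, -0.342, 0.617, -0.418]
wrist_force: [-1.7, -0.2, 6.5]
opening: 0.425
```

Call:
{"method": "apply_moves", "body": {"increments": [{"x":0,"y":-0.4,"z":0.28,"ax":-0.03,"ay":0,"az":0,"grip":1},{"x":0,"y":-0.84,"z":0.57,"ax":-0.06,"ay":0,"az":0,"grip":1},{"x":0,"y":-1.4,"z":0.97,"ax":-0.1,"ay":0,"az":0,"grip":1},{"x":0,"y":-1.4,"z":0.97,"ax":-0.1,"ay":0,"az":0,"grip":1},{"x":0,"y":-1.4,"z":0.97,"ax":-0.1,"ay":0,"az":0,"grip":1}]}}

```text
time_s: 13.12
eef_pos: [0.4719, -0.0061, 0.1224]
eef_rot: [0.555, -0.37, 0.637, -0.387]
wrist_force: [1.7, 1.2, -1.4]
opening: 0.423
```

```bash
python3 heft.py 3;python3 wov.py w9o
```

```text
F [ 0.89533737  0.76926344 -2.22601836] [0.55392312 0.32403378 0.46409108] T [-0.2048883  -0.01731832 -0.08843388] 0.4232296390621452 13.375
from grip pose: {'x': np.float64(-0.04), 'y': np.float64(-1.68), 'z': np.float64(1.07), 'ax': np.float64(-0.099), 'ay': np.float64(-0.007), 'az': np.float64(-0.003)}
back {'x': np.float64(0.03), 'y': np.float64(1.78), 'z': np.float64(-0.9), 'ax': np.float64(0.099), 'ay': np.float64(0.007), 'az': np.float64(0.003)}
```

View pics/w9o.png

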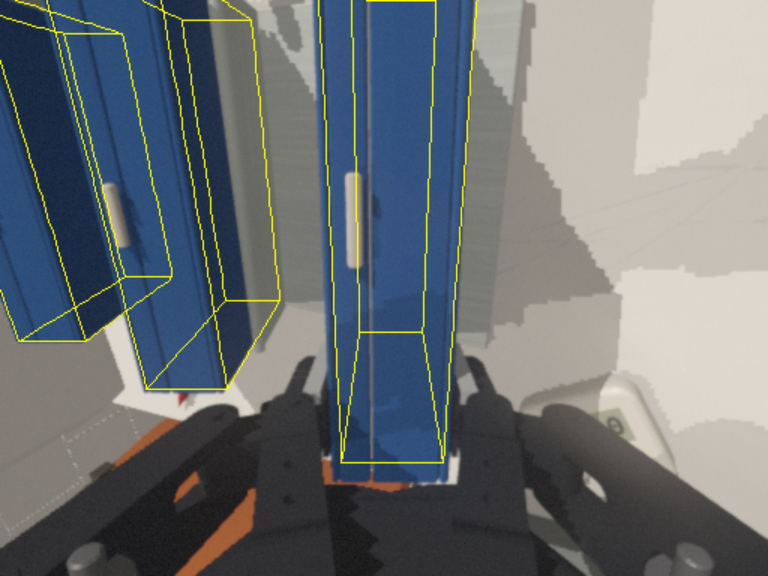

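Call:
{"method": "apply_moves", "body": {"increments": [{"x":0,"y":0.5,"z":-0.28,"ax":0.035,"ay":0,"az":0,"grip":1},{"x":0,"y":1.0,"z":-0.56,"ax":0.07,"ay":0,"az":0,"grip":1},{"x":0,"y":1.5,"z":-0.86,"ax":0.1,"ay":0,"az":0,"grip":1},{"x":0,"y":1.6,"z":-0.86,"ax":0.1,"ay":0,"az":0,"grip":1},{"x":0,"y":1.6,"z":-0.86,"ax":0.1,"ay":0,"az":0,"grip":1}]}}

```text
time_s: 14.1
eef_pos: [0.4626, 0.0009, 0.1099]
eef_rot: [0.573, -0.342, 0.617, -0.418]
wrist_force: [-4.6, -2.5, 9.5]
opening: 0.425
```

Call:
{"method": "apply_moves", "body": {"increments": [{"x":0,"y":0,"z":0,"ax":0,"ay":0,"az":0,"grip":0.2},{"x":0,"y":0,"z":0,"ax":0,"ay":0,"az":0,"grip":0.2},{"x":0,"y":-3,"z":0,"ax":0,"ay":0,"az":0,"grip":0.2},{"x":0,"y":-8,"z":0,"ax":0,"ay":0,"az":0,"grip":0.2},{"x":-5,"y":-8,"z":3,"ax":0,"ay":0,"az":0,"grip":0.2},{"x":-9.4,"y":-8,"z":6,"ax":0,"ay":0,"az":0,"grip":0.2},{"x":-9.4,"y":-3,"z":6,"ax":0,"ay":0,"az":0,"grip":0.2},{"x":-9.4,"y":-3,"z":6,"ax":0,"ay":0,"az":0,"grip":0.2}]}}

```text
time_s: 15.1
eef_pos: [0.5283, 0.0677, 0.174]
eef_rot: [0.572, -0.344, 0.618, -0.416]
wrist_force: [-0.9, 0.6, 0.1]
opening: 0.8
```

```bash
python3 wov.py w10o; python3 -c "
from h import *
p,R=tool_at(2,0,.04); print(inc(p,R));"
```

```text
{'x': np.float64(0.06), 'y': np.float64(7.54), 'z': np.float64(0.15), 'ax': np.float64(0.002), 'ay': np.float64(0.007), 'az': np.float64(0.002)}
```

View pics/w10o.png

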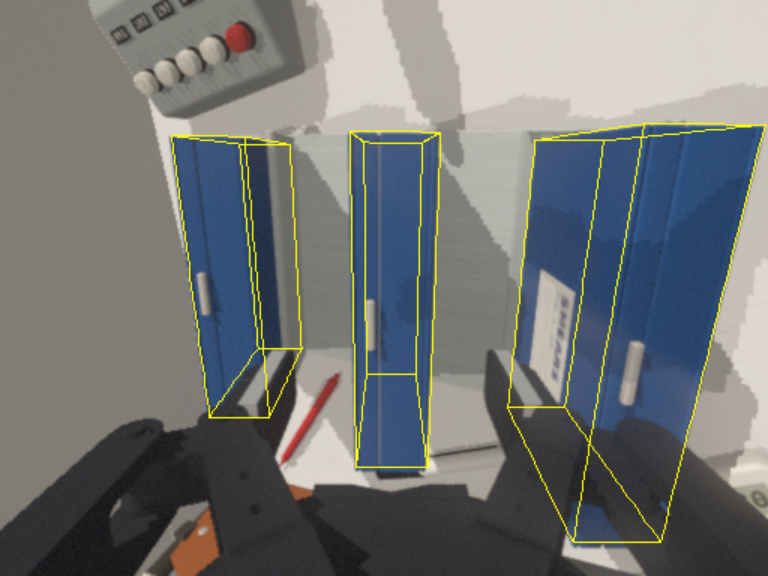

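Call:
{"method": "apply_moves", "body": {"increments": [{"x":0.05,"y":3,"z":0.1,"ax":0,"ay":0.005,"az":0,"grip":0.2},{"x":0.05,"y":6,"z":0.1,"ax":0,"ay":0.005,"az":0,"grip":0.2},{"x":0.05,"y":7.3,"z":0.1,"ax":0,"ay":0.005,"az":0,"grip":0.2},{"x":0.05,"y":7.4,"z":0.1,"ax":0,"ay":0.005,"az":0,"grip":0.2},{"x":0.05,"y":7.4,"z":0.1,"ax":0,"ay":0.005,"az":0,"grip":1},{"x":0.05,"y":7.4,"z":0.1,"ax":0,"ay":0.005,"az":0,"grip":1},{"x":0.05,"y":7.4,"z":0.1,"ax":0,"ay":0.005,"az":0,"grip":1},{"x":0.05,"y":7.4,"z":0.1,"ax":0,"ay":0.005,"az":0,"grip":1}]}}

```text
time_s: 16.15
eef_pos: [0.5353, 0.0963, 0.1098]
eef_rot: [0.571, -0.341, 0.618, -0.418]
wrist_force: [-2.0, -1.4, 6.5]
opening: 0.425
```

```bash
python3 wov.py w11o; python3 -c "
from h import *
p,R=tool_at(2,0,.04); print(inc(p,R));print(cur()[2]['wrist_force'])"
```

```text
{'x': np.float64(0.04), 'y': np.float64(0.29), 'z': np.float64(-0.06), 'ax': np.float64(-0.001), 'ay': np.float64(0.003), 'az': np.float64(0.002)}
[-1.74284321 -2.12685637  6.74547556]
```

View pics/w11o.png

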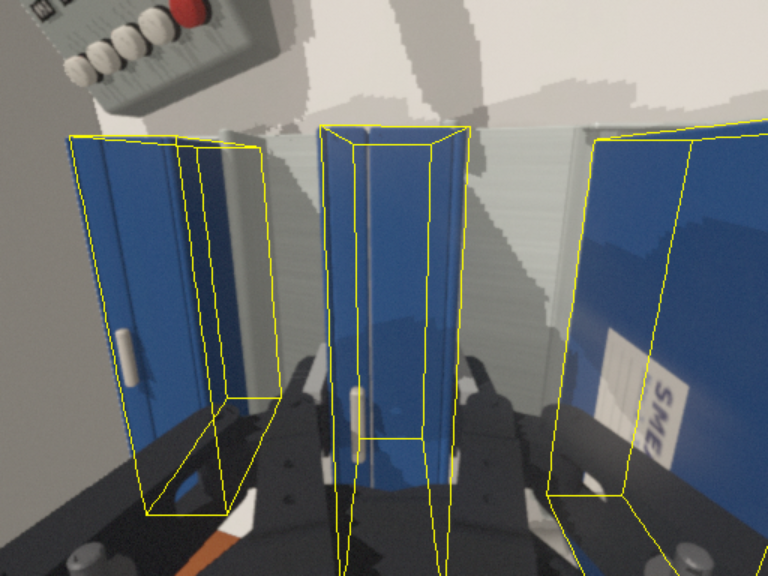

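Call:
{"method": "apply_moves", "body": {"increments": [{"x":0,"y":-1.5,"z":0,"ax":0,"ay":0,"az":0,"grip":1},{"x":-0.3,"y":-4,"z":0,"ax":0,"ay":0,"az":0,"grip":1},{"x":-0.3,"y":-7,"z":0,"ax":0,"ay":0,"az":0,"grip":1},{"x":-0.3,"y":-10,"z":0,"ax":0,"ay":0,"az":0,"grip":1},{"x":-0.3,"y":-13,"z":0,"ax":0,"ay":0,"az":0,"grip":1},{"x":-0.3,"y":-15.5,"z":0,"ax":0,"ay":0,"az":0,"grip":1},{"x":-0.3,"y":-15.5,"z":0,"ax":0,"ay":0,"az":0,"grip":1},{"x":-0.3,"y":-15.5,"z":0,"ax":0,"ay":0,"az":0,"grip":1}]}}

```text
time_s: 17.2
eef_pos: [0.5261, 0.0345, 0.2504]
eef_rot: [0.57, -0.342, 0.619, -0.418]
wrist_force: [-1.3, 0.8, -8.8]
opening: 0.429
```

```bash
python3 wov.py w12o; python3 -c "
from h import *
from bench import vision
p,R,o=cur(); print(o['wrist_force'],o['q'],o['opening'])
im=vision.camera('scene'); cv2.imwrite('pics/s12.png',cv2.resize(im[50:320,100:460],None,fx=2,fy=2)[:,:,::-1])
# carrier target: upright
cx,cy,yaw=.495,-.209,.08
Rz=Rn.from_euler('z',yaw).as_matrix()
Rb=Rz@np.column_stack([[-1,0,0],[0,0,1],[0,1,0]])
Rt=np.column_stack([-Rb[:,2],-Rb[:,1],-Rb[:,0]])
for h in(.12,.0):
  q=np.array([cx,cy,0])+Rz@np.array([0,.035,0.008+.05+.043+h]); print(q,inc(q,Rt))
"
```

```text
[ 0.69913495  1.18171897 -7.97967858] [-0.40003708  0.08690674  1.78291556  0.4228142   1.41216553  1.20101597] 0.4228184921518391
[ 0.49220299 -0.17411194  0.221     ] {'x': np.float64(20.42), 'y': np.float64(-6.28), 'z': np.float64(-0.7), 'ax': np.float64(-0.044), 'ay': np.float64(-0.204), 'az': np.float64(-0.433)}
[ 0.49220299 -0.17411194  0.101     ] {'x': np.float64(25.47), 'y': np.float64(4.61), 'z': np.float64(-0.68), 'ax': np.float64(-0.044), 'ay': np.float64(-0.204), 'az': np.float64(-0.433)}
```

View pics/w12o.png

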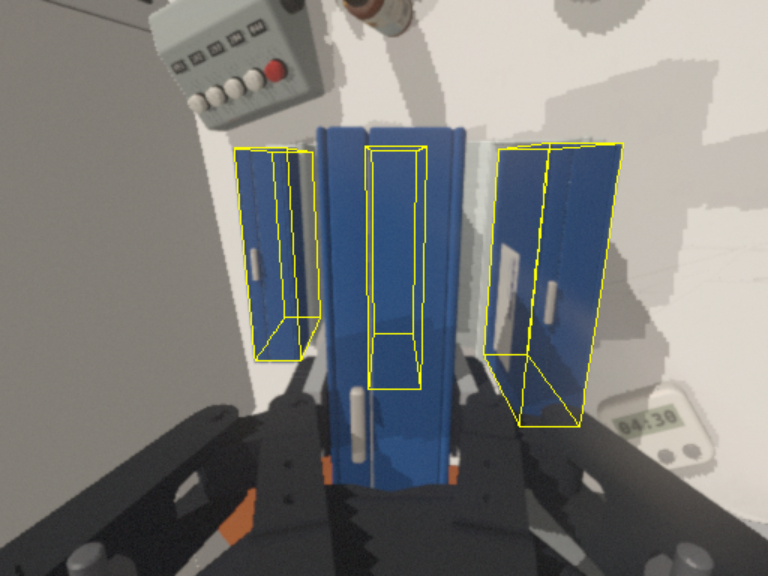

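View pics/s12.png

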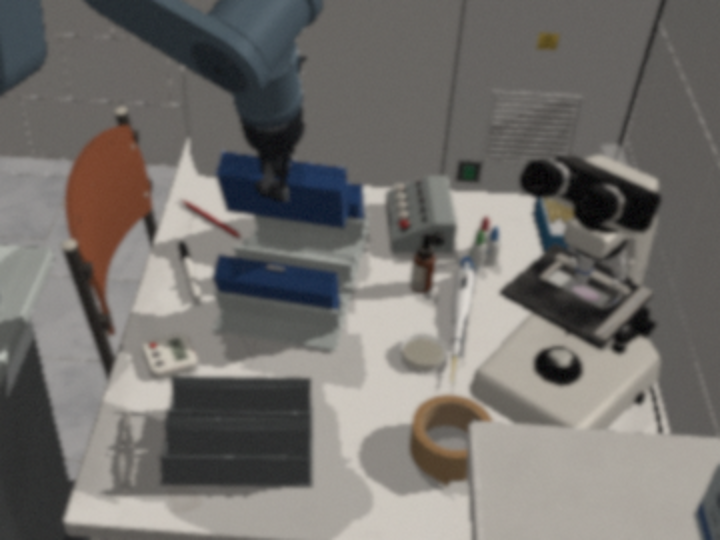

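Call:
{"method": "apply_moves", "body": {"increments": [{"x":4,"y":-2.5,"z":-0.2,"ax":-0.01,"ay":-0.04,"az":-0.09,"grip":1},{"x":8,"y":-4.5,"z":-0.3,"ax":-0.02,"ay":-0.08,"az":-0.17,"grip":1},{"x":12,"y":-6.5,"z":-0.4,"ax":-0.03,"ay":-0.12,"az":-0.26,"grip":1},{"x":16,"y":-8,"z":-0.5,"ax":-0.04,"ay":-0.16,"az":-0.35,"grip":1},{"x":19.2,"y":-9,"z":-0.7,"ax":-0.044,"ay":-0.204,"az":-0.433,"grip":1},{"x":19.2,"y":-9,"z":-0.7,"ax":-0.044,"ay":-0.204,"az":-0.433,"grip":1},{"x":19.2,"y":-9,"z":-0.7,"ax":-0.044,"ay":-0.204,"az":-0.433,"grip":1},{"x":19.2,"y":-9,"z":-0.7,"ax":-0.044,"ay":-0.204,"az":-0.433,"grip":1}]}}

```text
time_s: 18.3
eef_pos: [0.4922, -0.1736, 0.2504]
eef_rot: [0.52, -0.519, 0.48, -0.479]
wrist_force: [-1.6, -0.2, -8.1]
opening: 0.428
```

```bash
cat > car.py <<'E'
import sys
from h import *
from bench import vision
CAR=[.495,-.209,.08]
def up(c,yb=.043,h=0.,xb=0.,slot=.035):
    Rz=Rn.from_euler('z',c[2]).as_matrix()
    Rb=Rz@np.column_stack([[-1,0,0],[0,0,1],[0,1,0]])
    return np.array([c[0],c[1],0])+Rz@np.array([-xb*1.,slot,.058+yb+h]), np.column_stack([-Rb[:,2],-Rb[:,1],-Rb[:,0]])
def show(name,c=CAR):
    p=vision.camera_params('wrist'); im=vision.camera('wrist'); np.savez('pics/'+name+'.npz',im=im,R=p["R"],t=p["t"],K=p["intrinsics"])
    im=cv2.resize(im,None,fx=1.5,fy=1.5)
    Rz=Rn.from_euler('z',c[2]).as_matrix()
    def rect(hx,y0,y1,z,col):
        P=np.array([[sx*hx,y,z] for sx,y in((-1,y0),(1,y0),(1,y1),(-1,y1),(-1,y0))])
        for a,b in zip(P[:-1],P[1:]):
            L=(a+(b-a)*np.linspace(0,1,30)[:,None])@Rz.T+[c[0],c[1],0]; L=L[(L@p["R"].T+p["t"])[:,2]>.03]
            if len(L)>1: cv2.polylines(im,[((proj(p,L)+.5)*1.5).round().astype(np.int32)],False,col,1)
    rect(.093,-.065,.065,.0,(255,255,0)); rect(.093,-.065,.065,.057,(255,0,255))
    for s in(-.035,.035): rect(.0875,s-.0225,s+.0225,.008,(0,255,0))
    cv2.imwrite('pics/'+name+'.png',im[:,:,::-1])
if __name__=="__main__":
    show(sys.argv[1]); 
    for h in(.1,.03,0): print(h,inc(*up(CAR,h=h)))
    o=cur()[2]; print(o["q"],o["wrist_force"],o["time_s"])
E
python3 car.py w13
```

```text
0.1 {'x': np.float64(0.04), 'y': np.float64(4.95), 'z': np.float64(-0.01), 'ax': np.float64(0.0), 'ay': np.float64(0.0), 'az': np.float64(-0.001)}
0.03 {'x': np.float64(0.05), 'y': np.float64(11.95), 'z': np.float64(-0.0), 'ax': np.float64(0.0), 'ay': np.float64(0.0), 'az': np.float64(-0.001)}
0 {'x': np.float64(0.05), 'y': np.float64(14.95), 'z': np.float64(-0.0), 'ax': np.float64(0.0), 'ay': np.float64(0.0), 'az': np.float64(-0.001)}
[-5.67502486e-01  6.80100544e-02  1.74443366e+00  9.21077997e-04
  1.33040095e+00  9.22848925e-01] [ 0.45304615  0.33360725 -8.28577306] 18.35
```

View pics/w13.png

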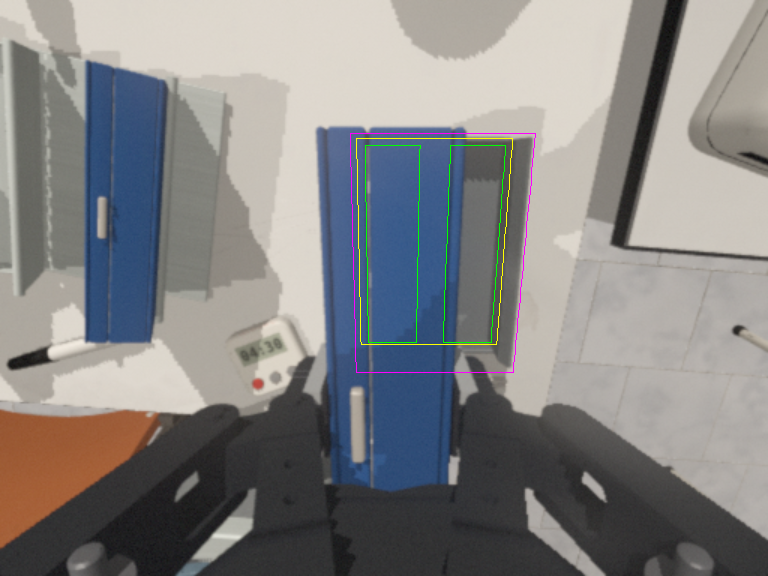

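```bash
python3 -c "
import numpy as np,cv2
im=cv2.imread('pics/w13.png'); raw=np.load('pics/w13.npz')['im'][:,:,::-1]
a=cv2.resize(im[110:400,420:560],None,fx=2.7,fy=2.7,interpolation=cv2.INTER_CUBIC); r=cv2.resize(raw,None,fx=1.5,fy=1.5)[110:400,420:560]; r=cv2.resize(r,None,fx=2.7,fy=2.7,interpolation=cv2.INTER_CUBIC)
cv2.imwrite('pics/w13z.png',cv2.resize(np.hstack([a,r]),(560,580)))"
```

```text
(no output)
```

View pics/w13z.png

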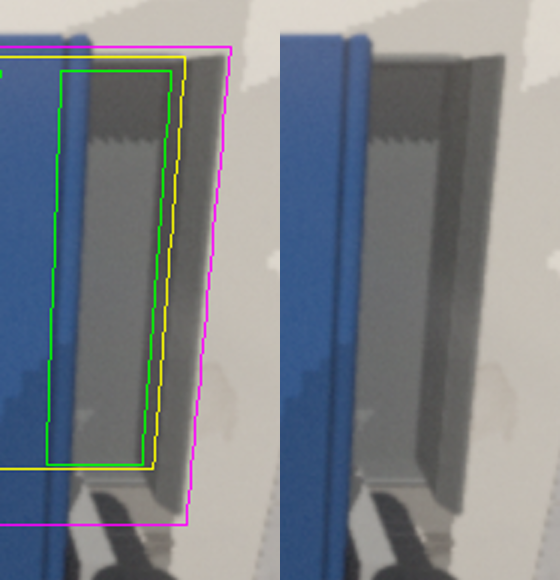

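Call:
{"method": "apply_moves", "body": {"increments": [{"x":-6,"y":0,"z":0,"ax":0,"ay":0,"az":0,"grip":1},{"x":-11,"y":0,"z":0,"ax":0,"ay":0,"az":0,"grip":1},{"x":-11,"y":0,"z":0,"ax":0,"ay":0,"az":0,"grip":1},{"x":-11,"y":0,"z":0,"ax":0,"ay":0,"az":0,"grip":1}]}}

```text
time_s: 18.85
eef_pos: [0.4837, -0.0639, 0.2511]
eef_rot: [0.52, -0.52, 0.479, -0.479]
wrist_force: [0.1, -0.2, -7.1]
opening: 0.426
```

```bash
python3 car.py w14;python3 -c "
import numpy as np,cv2
im=cv2.imread('pics/w14.png'); raw=np.load('pics/w14.npz')['im'][:,:,::-1]
a=im[110:400,460:768]; r=cv2.resize(raw,None,fx=1.5,fy=1.5)[110:400,460:768]; 
cv2.imwrite('pics/w14z.png',cv2.resize(np.hstack([a,r]),None,fx=1.25,fy=1.9,interpolation=cv2.INTER_CUBIC))"
```

```text
0.1 {'x': np.float64(11.0), 'y': np.float64(4.99), 'z': np.float64(-0.04), 'ax': np.float64(-0.0), 'ay': np.float64(0.0), 'az': np.float64(-0.001)}
0.03 {'x': np.float64(11.01), 'y': np.float64(11.99), 'z': np.float64(-0.04), 'ax': np.float64(-0.0), 'ay': np.float64(0.0), 'az': np.float64(-0.001)}
0 {'x': np.float64(11.01), 'y': np.float64(14.99), 'z': np.float64(-0.04), 'ax': np.float64(-0.0), 'ay': np.float64(0.0), 'az': np.float64(-0.001)}
[-3.76780580e-01 -1.19681379e-02  1.82552175e+00  8.86141549e-04
  1.32825860e+00  1.11333000e+00] [ 0.48628376 -0.66625568 -7.37830947] 18.9
```

View pics/w14z.png

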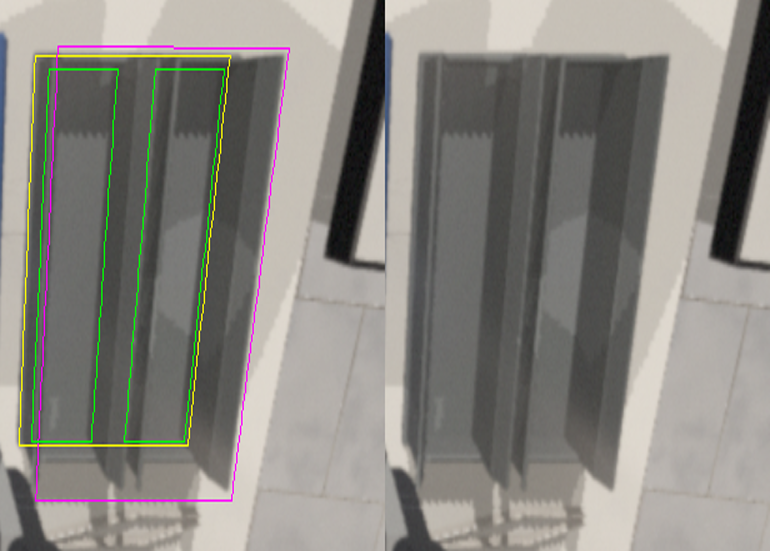

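```bash
sed -i 's/^CAR=.*/CAR=[.4955,-.2062,.076]/' car.py; python3 car.py w15;python3 -c "
import numpy as np,cv2
im=cv2.imread('pics/w15.png')
cv2.imwrite('pics/w15z.png',cv2.resize(im[110:400,460:768],None,fx=2.5,fy=2,interpolation=cv2.INTER_CUBIC))"
```

```text
0.1 {'x': np.float64(10.69), 'y': np.float64(4.98), 'z': np.float64(0.06), 'ax': np.float64(-0.0), 'ay': np.float64(0.004), 'az': np.float64(-0.001)}
0.03 {'x': np.float64(10.7), 'y': np.float64(11.98), 'z': np.float64(0.06), 'ax': np.float64(-0.0), 'ay': np.float64(0.004), 'az': np.float64(-0.001)}
0 {'x': np.float64(10.7), 'y': np.float64(14.98), 'z': np.float64(0.06), 'ax': np.float64(-0.0), 'ay': np.float64(0.004), 'az': np.float64(-0.001)}
[-3.77507601e-01 -1.17526428e-02  1.82544988e+00  9.15098906e-04
  1.32832473e+00  1.11344047e+00] [-0.28584194  0.06874278 -7.473765  ] 18.95
```

View pics/w15z.png

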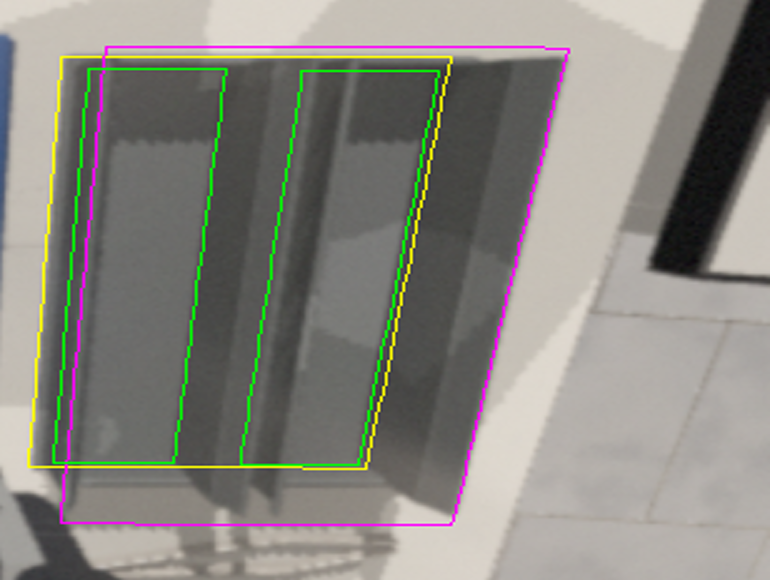

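Call:
{"method": "apply_moves", "body": {"increments": [{"x":5,"y":0,"z":0.06,"ax":0,"ay":0.004,"az":0,"grip":1},{"x":10.7,"y":3,"z":0.06,"ax":0,"ay":0.004,"az":0,"grip":1},{"x":10.7,"y":6,"z":0.06,"ax":0,"ay":0.004,"az":0,"grip":1},{"x":10.7,"y":9.2,"z":0.06,"ax":0,"ay":0.004,"az":0,"grip":1},{"x":10.7,"y":9.2,"z":0.06,"ax":0,"ay":0.004,"az":0,"grip":1},{"x":10.7,"y":9.2,"z":0.06,"ax":0,"ay":0.004,"az":0,"grip":1}]}}

```text
time_s: 19.7
eef_pos: [0.4936, -0.1723, 0.16]
eef_rot: [0.519, -0.518, 0.481, -0.481]
wrist_force: [-0.2, -0.4, -8.0]
opening: 0.424
```

```bash
python3 car.py w16; python3 -c "
from bench import vision
import cv2,numpy as np
a=vision.camera('top')[170:280,230:380];b=vision.camera('scene')[190:320,140:300]
cv2.imwrite('pics/ts16.png',np.hstack([cv2.resize(a,(400,400),interpolation=cv2.INTER_CUBIC),cv2.resize(b,(400,400),interpolation=cv2.INTER_CUBIC)])[:,:,::-1])"
```

```text
0.1 {'x': np.float64(-0.1), 'y': np.float64(-4.04), 'z': np.float64(-0.1), 'ax': np.float64(-0.003), 'ay': np.float64(-0.001), 'az': np.float64(0.001)}
0.03 {'x': np.float64(-0.11), 'y': np.float64(2.96), 'z': np.float64(-0.11), 'ax': np.float64(-0.003), 'ay': np.float64(-0.001), 'az': np.float64(0.001)}
0 {'x': np.float64(-0.11), 'y': np.float64(5.96), 'z': np.float64(-0.12), 'ax': np.float64(-0.003), 'ay': np.float64(-0.001), 'az': np.float64(0.001)}
[-5.63169304e-01  1.73736287e-01  1.82307391e+00  8.60337923e-04
  1.14222965e+00  9.31938434e-01] [-0.01102407 -0.20824498 -7.25889125] 19.75
```

View pics/w16.png

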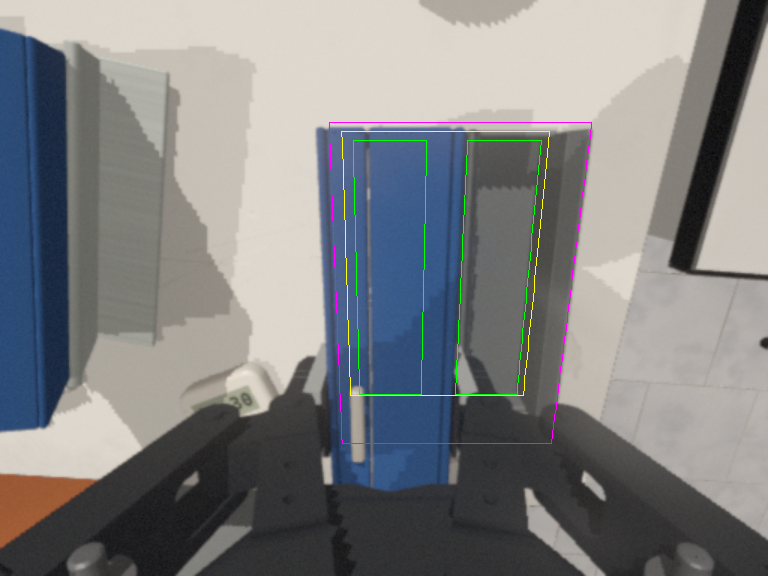

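View pics/ts16.png

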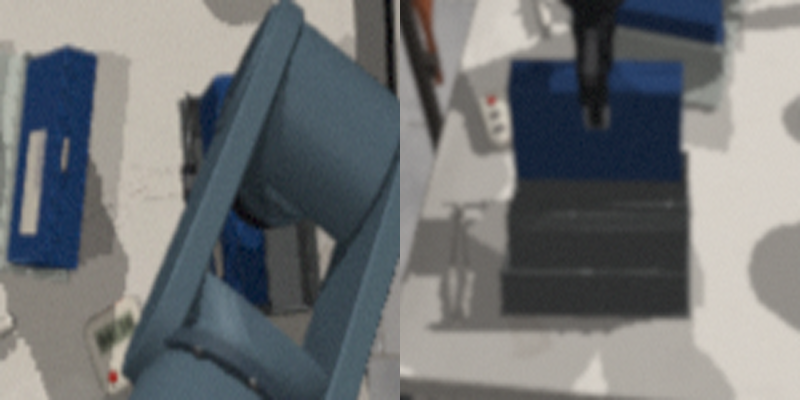

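Call:
{"method": "apply_moves", "body": {"increments": [{"x":-0.1,"y":1,"z":-0.1,"ax":0,"ay":0,"az":0,"grip":1},{"x":-0.1,"y":2.2,"z":-0.1,"ax":0,"ay":0,"az":0,"grip":1},{"x":-0.1,"y":3.2,"z":-0.1,"ax":0,"ay":0,"az":0,"grip":1},{"x":-0.1,"y":4.2,"z":-0.1,"ax":0,"ay":0,"az":0,"grip":1},{"x":-0.1,"y":5.2,"z":-0.1,"ax":0,"ay":0,"az":0,"grip":1},{"x":-0.1,"y":5.2,"z":-0.1,"ax":0,"ay":0,"az":0,"grip":1}]}}

```text
time_s: 20.6
eef_pos: [0.4923, -0.1707, 0.1075]
eef_rot: [0.519, -0.518, 0.481, -0.481]
wrist_force: [0.2, 0.3, -7.1]
opening: 0.428
```

```bash
python3 car.py w17; python3 -c "
from bench import vision
import cv2,numpy as np
a=vision.camera('wrist');b=vision.camera('scene')[190:320,140:300]
cv2.imwrite('pics/ts17.png',np.hstack([cv2.resize(a,(400,300),interpolation=cv2.INTER_CUBIC),cv2.resize(b,(400,300),interpolation=cv2.INTER_CUBIC)])[:,:,::-1])"
```

```text
0.1 {'x': np.float64(0.04), 'y': np.float64(-9.28), 'z': np.float64(0.02), 'ax': np.float64(-0.002), 'ay': np.float64(-0.0), 'az': np.float64(0.0)}
0.03 {'x': np.float64(0.04), 'y': np.float64(-2.28), 'z': np.float64(0.01), 'ax': np.float64(-0.002), 'ay': np.float64(-0.0), 'az': np.float64(0.0)}
0 {'x': np.float64(0.03), 'y': np.float64(0.72), 'z': np.float64(0.0), 'ax': np.float64(-0.002), 'ay': np.float64(-0.0), 'az': np.float64(0.0)}
[-5.62227161e-01  2.50323064e-01  1.85549247e+00  9.33626335e-04
  1.03409897e+00  9.32357806e-01] [-0.69721936 -0.52903816 -7.39249182] 20.65
```

View pics/ts17.png

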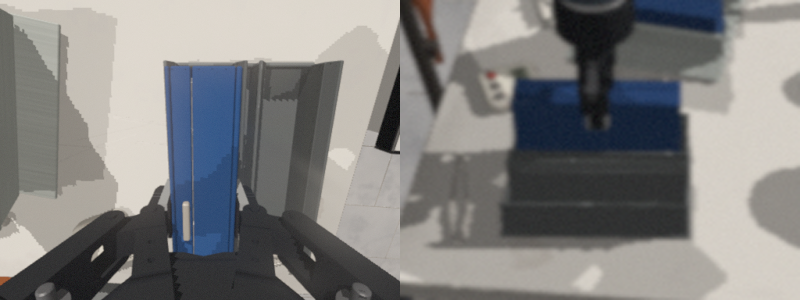

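Call:
{"method": "apply_moves", "body": {"increments": [{"x":0,"y":0.3,"z":0,"ax":0,"ay":0,"az":0,"grip":1},{"x":0,"y":0.55,"z":0,"ax":0,"ay":0,"az":0,"grip":1},{"x":0,"y":0.7,"z":0,"ax":0,"ay":0,"az":0,"grip":1},{"x":0,"y":0.7,"z":0,"ax":0,"ay":0,"az":0,"grip":1}]}}

```text
time_s: 21.25
eef_pos: [0.4932, -0.1712, 0.1018]
eef_rot: [0.519, -0.518, 0.48, -0.482]
wrist_force: [0.8, -0.6, -6.9]
opening: 0.424
```

Call:
{"method": "apply_moves", "body": {"increments": [{"x":0,"y":0.1,"z":0,"ax":0,"ay":0,"az":0,"grip":1},{"x":0,"y":0.2,"z":0,"ax":0,"ay":0,"az":0,"grip":1},{"x":0,"y":0.2,"z":0,"ax":0,"ay":0,"az":0,"grip":1}]}}

```text
time_s: 21.62
eef_pos: [0.4932, -0.1712, 0.0997]
eef_rot: [0.519, -0.518, 0.48, -0.482]
wrist_force: [-0.5, -0.2, -7.7]
opening: 0.425
```

Call:
{"method": "apply_moves", "body": {"increments": [{"x":0,"y":0.1,"z":0,"ax":0,"ay":0,"az":0,"grip":1},{"x":0,"y":0.2,"z":0,"ax":0,"ay":0,"az":0,"grip":1},{"x":0,"y":0.2,"z":0,"ax":0,"ay":0,"az":0,"grip":1}]}}

```text
time_s: 22.0
eef_pos: [0.4935, -0.1713, 0.0986]
eef_rot: [0.519, -0.518, 0.48, -0.482]
wrist_force: [-3.0, 0.4, 3.8]
opening: 0.426
```

Call:
{"method": "apply_moves", "body": {"increments": [{"x":0,"y":0,"z":0,"ax":0,"ay":0,"az":0,"grip":0.3},{"x":0,"y":0,"z":0,"ax":0,"ay":0,"az":0,"grip":0.2},{"x":0,"y":0,"z":0,"ax":0,"ay":0,"az":0,"grip":0.2}]}}

```text
time_s: 22.38
eef_pos: [0.4938, -0.1716, 0.0988]
eef_rot: [0.519, -0.518, 0.479, -0.482]
wrist_force: [1.0, 0.5, -0.1]
opening: 0.802
```

```bash
python3 car.py w18
```

```text
0.1 {'x': np.float64(-0.01), 'y': np.float64(-10.23), 'z': np.float64(-0.05), 'ax': np.float64(-0.004), 'ay': np.float64(-0.0), 'az': np.float64(0.002)}
0.03 {'x': np.float64(-0.02), 'y': np.float64(-3.23), 'z': np.float64(-0.07), 'ax': np.float64(-0.004), 'ay': np.float64(-0.0), 'az': np.float64(0.002)}
0 {'x': np.float64(-0.03), 'y': np.float64(-0.23), 'z': np.float64(-0.08), 'ax': np.float64(-0.004), 'ay': np.float64(-0.0), 'az': np.float64(0.002)}
[-5.62192154e-01  2.66646620e-01  1.85836406e+00  9.26764523e-04
  1.01246252e+00  9.32363771e-01] [-0.81410599 -0.38802194 -0.34982772] 22.425
```

View pics/w18.png

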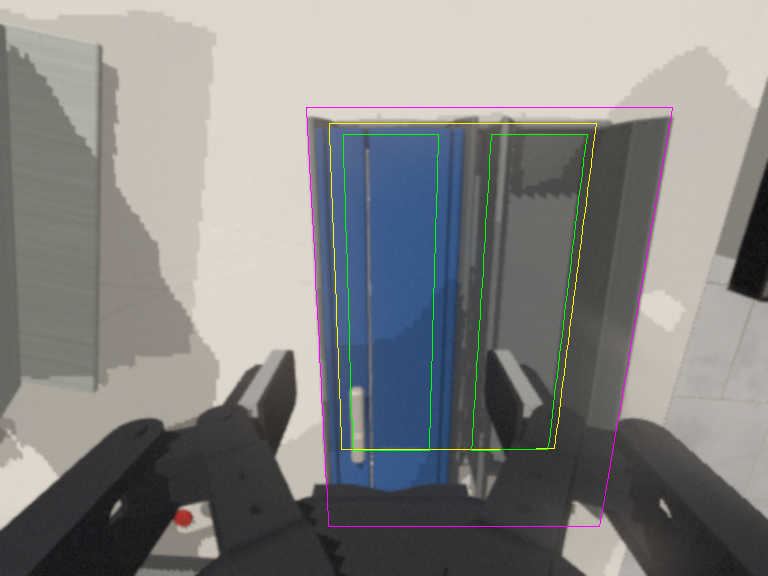

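Box is standing in the left slot. Retract and look.

Call:
{"method": "apply_moves", "body": {"increments": [{"x":0,"y":-2,"z":0,"ax":0,"ay":0,"az":0,"grip":0.2},{"x":0,"y":-6,"z":0,"ax":0,"ay":0,"az":0,"grip":0.2},{"x":0,"y":-12,"z":0,"ax":0,"ay":0,"az":0,"grip":0.2},{"x":0,"y":-16,"z":-4,"ax":0,"ay":0,"az":0,"grip":0.2},{"x":0,"y":-18,"z":-12,"ax":0,"ay":0,"az":0,"grip":0.2},{"x":0,"y":-18,"z":-17,"ax":0,"ay":0,"az":0,"grip":0.2},{"x":0,"y":-18,"z":-17,"ax":0,"ay":0,"az":0,"grip":0.2},{"x":0,"y":-18,"z":-17,"ax":0,"ay":0,"az":0,"grip":0.2}]}}

```text
time_s: 23.42
eef_pos: [0.3236, -0.1845, 0.2785]
eef_rot: [0.519, -0.518, 0.479, -0.483]
wrist_force: [0.8, 0.1, -0.5]
opening: 0.801
```

Run:
```python
from h import *
from bench import vision
from car import *
o=cur()[2]; print(o['wrist_force'])
c=CAR; Rz=Rn.from_euler('z',c[2]).as_matrix(); Rbu=Rz@np.column_stack([[-1,0,0],[0,0,1],[0,1,0]])
out=[]
E=[(0,1),(2,3),(4,5),(6,7),(0,2),(1,3),(4,6),(5,7),(0,4),(1,5),(2,6),(3,7)]
for n,r in(("wrist",None),("top",(150,280,150,370)),("scene",(130,310,150,300))):
    p=vision.camera_params(n); im=vision.camera(n); raw=im.copy()
    k=3 if r else 1.5
    im=cv2.resize(im,None,fx=k,fy=k,interpolation=cv2.INTER_CUBIC)
    P=[boxT(TH,1),boxT(TH,3),(Rbu,np.array([c[0],c[1],0])+Rz@np.array([0,.035-.0185,.058]))]
    for R,o in P:
        X=cor@R.T+o; u=((proj(p,X)+.5)*k).round().astype(int)
        for a,b in E: cv2.line(im,u[a].tolist(),u[b].tolist(),(255,255,0),1)
    if r: im=im[r[0]*3:r[1]*3,r[2]*3:r[3]*3]
    cv2.imwrite(f"pics/end_{n}.png",im[:,:,::-1])
```

```text
[ 0.81275099  0.12415976 -0.48632798]
```

View pics/end_wrist.png

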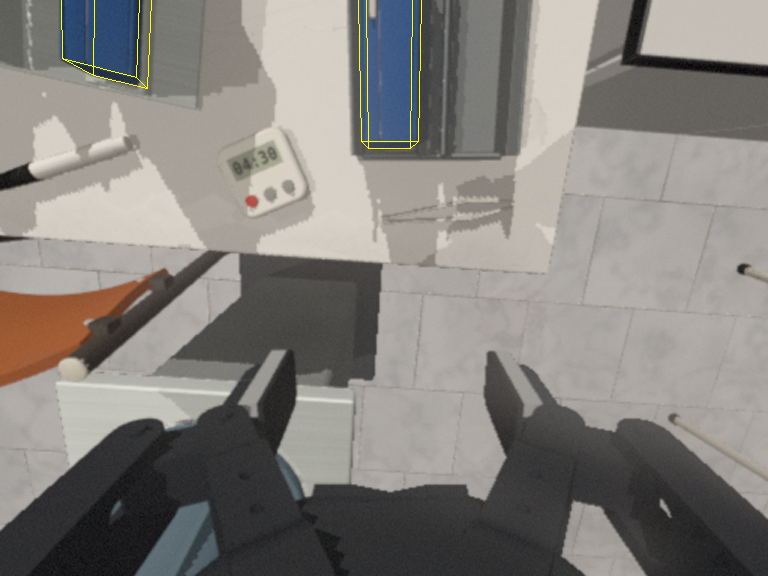

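View pics/end_top.png

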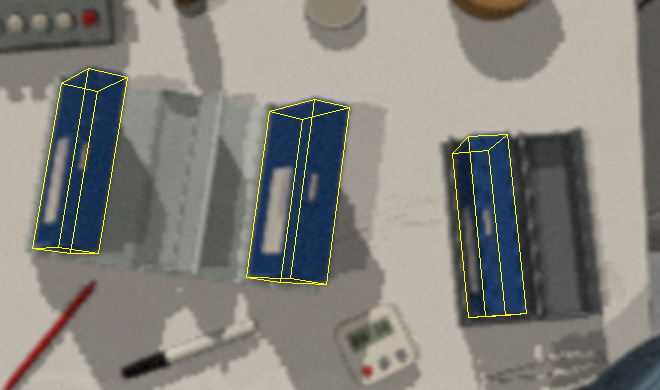

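View pics/end_scene.png

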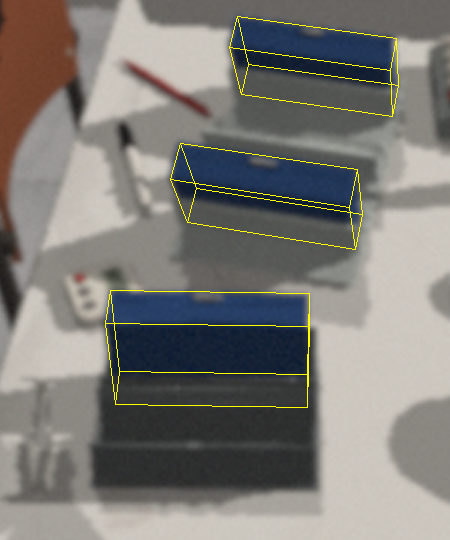

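```bash
python3 -c "
from bench import ticket,ctrl
print(ctrl.get_obs()['time_s'],ticket.hand_in())"
```

```text
the job is handed in; nothing more can be done
23.575 None
```

I hefted the three boxes left to right and moved the full one, the middle box, into the carrier's left slot. I handed the job in at 23.6 s; it gave no verdict.

- **Hefting:** I raised the near end of each box about 0.1 rad with the far end meant to stay in its slot, then set it down. The downward loads were 2.3 N for the left box, 6.1 N for the middle and 2.2 N for the right. When I lifted the middle box clear it weighed about 8 N, or roughly 0.8 kg, which fits the full box.
- **Placing:** I gripped the middle box at its centre, turned it upright and lowered it until the wrist force showed contact with the slot floor. The load was off the gripper once I opened it.
- **Correction on the way:** My first fit of the carrier's position was about 3 mm off sideways. The wrist camera showed this, and I corrected it before lowering.
- **Last checks:** The left and right boxes match their fully-home outlines to about a pixel or two in the pictures. The moved box matches the predicted standing pose in all three cameras. The gripper is clear with about 0 N on the wrist. The timer shows no shift in the pictures; I did not measure the bystanders' positions.
- **Not measured directly:** I took it that each far end stayed resting during hefting, because the tool followed an arc about that end and the loads were partial. For the two empty boxes the loads were also near what their whole weight would give, so they don't settle it. No check failed.

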